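# Put the shown kitchen tools back into their display tins

## Task

Four kitchen tools lie on the shop counter after being shown to a customer. Put each one back in the display tin that holds its own kind: lying flat along the tin in the middle of the free space beside the stock, handle to the front like the others. Set the tools down rather than dropping them, and leave the bell and the sharpening stone where they are.

Things in the scene. Friction and masses are not known exactly. Their poses are not given: they have to be found in the camera images.
- palette_knife_grip (a point): Palette knife: narrow straight steel blade 20 mm wide with a round end. Loose, lying flat, 195 mm long, 0.09 kg; black handle 95 mm long, 24 wide, 18 thick (alike on all four). Point: in the handle, half-way up (9 mm over what it lies on), 72 mm from the butt, at the balance. x to the blade's tip, y across, z up.
- turner_grip (a point): Turner: flat steel blade that widens like a fan from 16 mm to 50 mm and ends square. Loose, lying flat, 195 mm long, 0.09 kg; black handle 95 mm long, 24 wide, 18 thick (alike on all four). Point: in the handle, half-way up (9 mm over what it lies on), 72 mm from the butt, at the balance. x to the blade's tip, y across, z up.
- carving_fork_grip (a point): Carving fork: two long parallel round steel tines, 24 mm over both. Loose, lying flat, 195 mm long, 0.09 kg; black handle 95 mm long, 24 wide, 18 thick (alike on all four). Point: in the handle, half-way up (9 mm over what it lies on), 72 mm from the butt, at the balance. x to the blade's tip, y across, z up.
- chef_knife_grip (a point): Small chef's knife: pointed triangular steel blade, 26 mm wide at the heel. Loose, lying flat, 195 mm long, 0.09 kg; black handle 95 mm long, 24 wide, 18 thick (alike on all four). Point: in the handle, half-way up (9 mm over what it lies on), 72 mm from the butt, at the balance. x to the blade's tip, y across, z up.
- palette_knife_tin: Fixed open grey tin; 2 palette knives lie stacked (fixed, 38 mm high) along its right (-y) wall, handles in front. Origin: centre of underside; x to back, y left; front (-x) faces the robot. Inside 225 (x) x 140 (y) mm, floor 2, walls 2 thick, 45 high, front 28. Free space beside the handles: 101 mm wide, middle y = +20; a tool laid there has its grip point at (-25, +20, 11) mm.
- turner_tin: Fixed open grey tin; 2 turners lie stacked (fixed, 38 mm high) along its left (+y) wall, handles in front. Origin: centre of underside; x to back, y left; front (-x) faces the robot. Inside 225 (x) x 140 (y) mm, floor 2, walls 2 thick, 45 high, front 28. Free space beside the handles: 101 mm wide, middle y = -20; a tool laid there has its grip point at (-25, -20, 11) mm.
- carving_fork_tin: Fixed open grey tin; 2 carving forks lie stacked (fixed, 38 mm high) along its right (-y) wall, handles in front. Origin: centre of underside; x to back, y left; front (-x) faces the robot. Inside 225 (x) x 140 (y) mm, floor 2, walls 2 thick, 45 high, front 28. Free space beside the handles: 101 mm wide, middle y = +20; a tool laid there has its grip point at (-25, +20, 11) mm.
- chef_knife_tin: Fixed open grey tin; 2 small chef's knives lie stacked (fixed, 38 mm high) along its left (+y) wall, handles in front. Origin: centre of underside; x to back, y left; front (-x) faces the robot. Inside 225 (x) x 140 (y) mm, floor 2, walls 2 thick, 45 high, front 28. Free space beside the handles: 101 mm wide, middle y = -20; a tool laid there has its grip point at (-25, -20, 11) mm.
- counter_bell: Bystander: steel counter bell on a black base, 84 mm across, 64 mm high, loose. Origin: centre of its underside.
- whetstone: Bystander: two-layer sharpening stone, 180 x 60 x 28 mm, loose. Origin: centre of its underside, x along it.
Things that resemble listed ones, but are neither listed nor needed, are in the scene too. What is shaped like the part that bears palette_knife_grip but orange or white is not meant.

How it is judged:
By the outcome, as a careful person would: the job done as asked, in the order asked, and still so for the second after the job is handed in, with the robot touching nothing.
It also fails if it takes over 99 s, if anything falls off the work surface, if the arm or the gripper's body presses on something with over 40 N, if the wrist force passes 120 N, or if a joint passes its speed limit or range.

## Robot

A 7-joint arm with a two-finger parallel gripper is mounted at the origin on the work surface. World frame = base frame: x ahead of the robot, y to its left, z up, the work surface at z = 0. Lengths are in mm, angles in rad, forces in N, time in s.
With the tool pointing down it reaches from about 400 to 875 mm from the base axis. Payload 4.4 kg.
Tool frame: the origin (TCP) lies at the very end of the fingers, on their centre line; the grasp point (between the pads) lies 19 mm behind it; y points along the fingers, x is the direction in which the jaws open and shut, and the axes are right-handed (so a half turn about y gives the same grasp; the last joint's range is limited). The gripper opens to 85 mm and grips with 20 to 120 N. Pads are 22 mm wide; open, the fingers measure 114 mm over their backs; the gripper's body (76 mm by 85 mm) begins 54 mm behind the grasp point. The pads swing forward as they close: fully open they stand 13 mm farther back than shut.
Start: joints at [1.184, 0.628, 0.038, 1.517, -0.027, 0.996, -0.02], TCP at [204.991, -616.844, 198.513] pointing down, gripper open.
Joint ranges: [-3.06, 3.06], [-0.37, 2.12], [-1.25, 1.32], [0.18, 2.47], [-1.1, 4.24], [0.23, 1.98], [-2.94, 2.94]. Speed limits (rad/s): [2.57, 2.57, 3.14, 3.14, 3.14, 3.14, 3.14].

## Interface

Orientations are given as [roll, pitch, yaw] about the fixed x, y, z axes, in that order (R = Rz(yaw) Ry(pitch) Rx(roll)).
In Python, from cell import ctrl, get_image, nets gives the robot as it stands. The module is installed in compiled form; this text tells all that it offers.
- The arm moves only by the tool step_arm, never from a script. Its argument "moves" is text: rows parted by semicolons, each of 7 numbers parted by spaces: the shift along the tool's x, y, z normalised to -1 to 1, where 1 is 0.05 m, then the turn, a rotation vector about the tool's x, y, z normalised to -1 to 1, where 1 is 0.12 rad, then the opening, from 0 (shut) to 1 (fully open). A call has 1 to 20 rows; each row shifts and turns the commanded pose from where the row before left it, along the tool's axes as they then stand; what a row does not reach is not made up. A row lasts 1/10 s, in which the tool goes at most 50 mm and 8.59 degrees, less where a joint would pass 70% of its speed; a pose out of reach is approached as far as the arm can. A call with a number of a shift or a turn outside -1 to 1 is refused whole. A call with a gripper value outside its range is refused whole. The fingers move at their own pace and stop on an object; the grip force is fixed at half the most. Time passes only in rows, so rows that do not move let the fingers close. It gives the time, the measured TCP pose, the force and the opening at its end, in the units of the state.
- ctrl.read_state(): the state, without advancing time (a new reading comes with each control period).
- get_image(name): name is "scene" or "top" or "wrist"; returns a dict with "color" (420x560x3 uint8, blue, green, red), "vertical_fov" (degrees; the focal length in pixels is half the picture's height over the tangent of half this angle, whatever the lens; pixels are square), "cx", "cy" (the principal point, pixels), "R" (3x3) and "t" (3): a world point X has camera coordinates R X + t; the wrist camera has in their place "T_tool_cam" (4x4, takes a point from camera to tool coordinates, whose origin is the TCP and whose axes are the tool frame's). Camera axes: x right, y down, z forward; pixel columns grow to the right and rows downward; lengths in mm; the calibration is good to about 2 mm. A picture is of the moment at which its call begins: read the wrist's pose just before it. There is no depth.
- ctrl.finish_job(): hands the job in, once; it reports no verdict.
Trained networks look in a picture, given as the dict that the camera call returned (one of the last four; its "shot" number tells which), for a name from the list of things; names that differ only in an ending like _2 or _b are one class to them, and where a whole thing is asked for, a point or a joint stands for the part that bears it (a point fixed in the world has none). Each returns a list of dicts, best first, with "conf" (0 to 1); they miss things now and then, are a little off and sometimes report something else, mostly with a low value. They report only what shows in the picture. A call takes as long as a camera call. They do not tell look-alikes from the thing itself.
- nets.find_in(picture, target): "position" ([x, y, z] in mm, in world coordinates, good to about 4 mm: the middle of the surface that is visible of it).
- nets.cut_out(picture, target): "pixels" (420x560 bool, what is visible of it).
- nets.place_of(picture, target): "position" ([x, y, z] in mm, in world coordinates, good to about 4 mm: a listed point, or the origin of a listed thing).
The state is a dict: "clock": time; "qpos": joint angles; "qd": joint speeds; "tau": joint torques, N m; "eef_pos": TCP position; "tool_rot": TCP orientation; "force": force on the tool from outside, world axes, zero at the start; "torque": the same for the moment, N m; "width": finger opening in mm.
Only numpy, scipy, OpenCV 4.12 (cv2) and the standard library are available. Lean on these libraries where they do the work, as an engineer would, in place of code of your own. Each camera call takes 0.05 s, during which the arm holds its last target.

## Working session

There is one attempt and no reset: what is moved stays moved. The work goes in short steps, Python scripts to look and compute and a tool call to move; the robot and the scene stay as the last step left them, time stands still between calls to the robot, and variables do not carry over. Pictures are saved under pics/ and viewed, and the job is handed in when it is done.

Besides the shell and the picture viewer there is one more tool, called as name(argument=value, ...) on one line, values as JSON. step_arm: Moves the arm, as the interface text tells. Scaled input: -1 to 1 covers 0.05 m each way for a shift and 0.12 rad each way for a turn. Its arguments: {"type":"object","properties":{"moves":{"type":"string"}},"required":["moves"]}

```bash
mkdir -p pics
cat > h.py <<'E'
import numpy as np, cv2
from cell import ctrl, get_image, nets
from scipy.spatial.transform import Rotation as Ro
def K(p):
    f=p["color"].shape[0]/2/np.tan(np.radians(p["vertical_fov"])/2); return f
def cam(p,st=None):
    if "R" in p: return np.array(p["R"]),np.array(p["t"])
    T=np.array(p["T_tool_cam"]); Rt=Ro.from_euler('xyz',st["tool_rot"]).as_matrix()
    R=Rt@T[:3,:3]; c=Rt@T[:3,3]+np.array(st["eef_pos"]); return R.T,-R.T@c
def proj(p,X,st=None):
    R,t=cam(p,st); c=np.atleast_2d(X)@R.T+t; f=K(p)
    return np.c_[f*c[:,0]/c[:,2]+p["cx"],f*c[:,1]/c[:,2]+p["cy"]]
def back(p,uv,z,st=None):
    R,t=cam(p,st); uv=np.atleast_2d(uv).astype(float); f=K(p)
    d=np.c_[(uv-[p["cx"],p["cy"]])/f,np.ones(len(uv))]@R; o=-R.T@t
    return o+d*((z-o[2])/d[:,2])[:,None]
E
python3 - <<'E'
from h import *
s=ctrl.read_state(); print(s)
for n in ("scene","top","wrist"):
    s=ctrl.read_state();p=get_image(n); cv2.imwrite(f"pics/{n}0.png",p["color"]); print(n,p["vertical_fov"],p["cx"],p["cy"],{k:np.round(p[k],3).tolist() for k in("R","t","T_tool_cam") if k in p})
E
```

```text
{'clock': 0.0, 'qpos': array([ 1.18423788,  0.62933266,  0.03842713,  1.51840017, -0.02703984,
        0.99626533, -0.01997441]), 'qd': array([-0.00031329, -0.00094359, -0.00282388, -0.00105835,  0.00087926,
       -0.00183221, -0.00068678]), 'tau': array([-4.63994274e-04, -5.63406837e+01,  1.22603294e+00, -1.93447423e+01,
        1.10198051e-02,  1.06694992e-02, -7.19116233e-07]), 'eef_pos': array([ 204.76459246, -616.17480638,  197.58728741]), 'tool_rot': array([-1.5707789 ,  0.00188859, -1.2500227 ]), 'force': array([ 0.16472104, -0.54770105,  0.36718601]), 'torque': array([ 0.00934301,  0.04591659, -0.06012451]), 'width': 85.53138389592847}
scene 54.20103734565397 281.8001315279613 215.5897562659013 {'R': [[-0.817, 0.576, -0.015], [0.494, 0.688, -0.532], [-0.296, -0.442, -0.846]], 't': [356.214, -289.198, 1512.125]}
top 50.70242982865739 283.01467489429564 206.72889050785977 {'R': [[0.008, -1.0, 0.023], [-0.985, -0.011, -0.17], [0.17, -0.021, -0.985]], 't': [75.134, 496.146, 1624.808]}
wrist 61.193369204351335 283.64380513754764 212.22423093183497 {'T_tool_cam': [[1.0, -0.0, -0.001, -0.253], [0.001, -0.263, 0.965, -175.699], [-0.001, -0.965, -0.263, 65.224], [0.0, 0.0, 0.0, 1.0]]}
```

View pics/scene0.png

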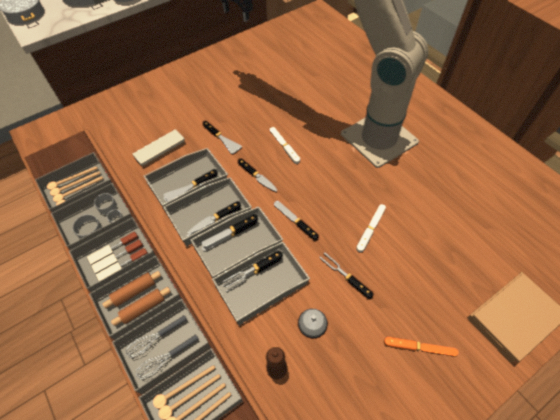

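View pics/top0.png

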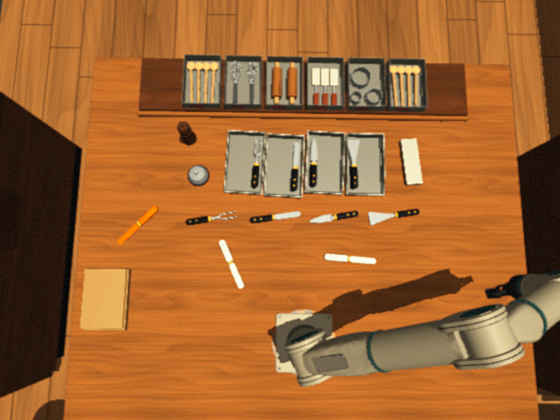

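View pics/wrist0.png

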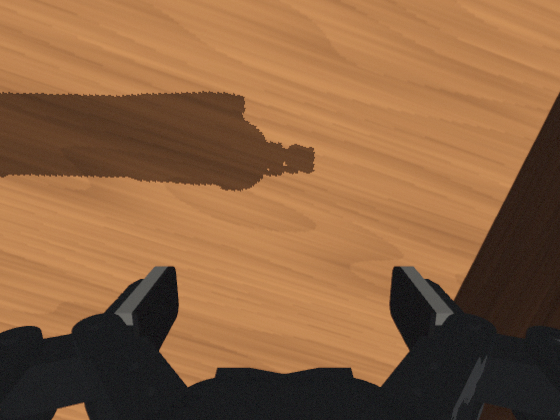

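Run:
```python
from h import *
p=get_image("top")
N=["palette_knife","turner","carving_fork","chef_knife"]
for n in [a+"_grip" for a in N]+[a+"_tin" for a in N]+["counter_bell","whetstone"]:
    print(n)
    for d in nets.place_of(p,n)[:4]: print("   place",np.round(d["position"]),round(d["conf"],2),np.round(proj(p,d["position"]))[0])
    if n.endswith("grip"):
      for d in nets.cut_out(p,n)[:4]:
        ys,xs=np.nonzero(d["pixels"]); print("   cut",len(xs),round(xs.mean()),round(ys.mean()),round(d["conf"],2))
```

```text
palette_knife_grip
   place [442. 610.  12.] 0.59 [143. 220.]
   place [ 305. -143.    8.] 0.54 [341. 259.]
   place [458. 133.  10.] 0.5 [269. 218.]
   cut 306 139 224 0.8
   cut 269 349 258 0.68
   cut 280 274 217 0.59
   cut 233 231 261 0.56
turner_grip
   place [ 479. -371.    9.] 0.72 [400. 214.]
   cut 320 391 215 0.53
carving_fork_grip
   place [448. 375.   9.] 0.72 [205. 219.]
   cut 219 202 219 0.72
chef_knife_grip
   place [ 464. -137.   10.] 0.74 [340. 217.]
   place [ 478. -368.    8.] 0.71 [399. 214.]
   cut 277 336 216 0.79
palette_knife_tin
   place [664.  76.  -2.] 0.92 [284. 166.]
turner_tin
   place [ 674. -230.   -3.] 0.59 [362. 165.]
carving_fork_tin
   place [678. 233.  -3.] 0.81 [244. 162.]
chef_knife_tin
   place [678. -82.  -3.] 0.77 [324. 163.]
   place [679. 234.  -6.] 0.15 [244. 162.]
counter_bell
   place [621. 411.   4.] 0.79 [198. 176.]
whetstone
   place [ 688. -417.   -0.] 0.89 [409. 162.]
```

The tools lie in a row with tins behind them. From left to right (+y to -y) the tins hold forks, palette knives, chef's knives and turners. The top view shows the loose tools: fork near (212,217) with its handle left, palette knife (275,217) with its handle left, chef's knife (335,217) with its handle right and turner (395,215) with its handle right. The white and orange knives are decoys. Next I'll measure the tin poses and tool axes more exactly.

Run:
```python
from h import *
N=["palette_knife","turner","carving_fork","chef_knife"]
for v in ("top","scene"):
  p=get_image(v)
  for n in N:
    for d in nets.place_of(p,n+"_tin")[:1]: print(v,n,"tin place",np.round(d["position"]),round(d["conf"],2))
    for d in nets.place_of(p,n+"_grip")[:3]: print(v,n,"grip",np.round(d["position"]),round(d["conf"],2))
    for d in nets.cut_out(p,n+"_tin")[:1]:
      m=d["pixels"]; ys,xs=np.nonzero(m)
      W=back(p,np.c_[xs,ys],40.)[:,:2].astype(np.float32); r=cv2.minAreaRect(W); print("   rect",np.round(r[0]),np.round(r[1]),round(r[2],1))
    if v=="top":
     for d in nets.cut_out(p,n+"_grip")[:3]:
      ys,xs=np.nonzero(d["pixels"]); W=back(p,np.c_[xs,ys],9.)[:,:2]; c=W.mean(0); u,s,vt=np.linalg.svd(W-c,full_matrices=False); print("   tool",np.round(c),round(np.degrees(np.arctan2(vt[0,1],vt[0,0])),1),round(d["conf"],2))
  if v=="top":
    im=p["color"]; cv2.imwrite("pics/topc.png",cv2.resize(im[120:240,180:440],None,fx=3,fy=3,interpolation=cv2.INTER_CUBIC))
```

```text
top palette_knife tin place [667.  76.  -2.] 0.78
top palette_knife grip [442. 612.  13.] 0.77
top palette_knife grip [ 305. -147.    9.] 0.71
top palette_knife grip [305. 282.   8.] 0.69
   rect [660.  76.] [147. 246.] 88.3
   tool [289. 273.] -154.6 0.74
   tool [428. 626.] 135.8 0.63
   tool [ 307. -172.] -94.6 0.58
top turner grip [ 477. -368.    6.] 0.79
   rect [ 670. -236.] [151. 246.] 89.1
   tool [ 473. -334.] 99.2 0.78
top carving_fork tin place [679. 236.  -2.] 0.73
top carving_fork grip [445. 376.  10.] 0.68
   rect [ 465. -340.] [ 47. 194.] 5.6
   tool [449. 389.] 100.8 0.7
   tool [622. 409.] -89.6 0.41
top chef_knife tin place [678. -82.  -3.] 0.81
top chef_knife grip [ 470. -141.   10.] 0.55
top chef_knife grip [675. 232.  -3.] 0.38
   rect [673. -79.] [152. 249.] 87.8
   tool [ 465. -120.] 100.3 0.84
scene palette_knife tin place [663.  80.  -0.] 0.9
scene palette_knife grip [445. 613.   6.] 0.98
scene palette_knife grip [306. 284.  12.] 0.79
scene palette_knife grip [455. 137.   9.] 0.76
   rect [662.  81.] [156. 238.] 85.9
scene turner grip [ 479. -370.    8.] 0.55
scene turner grip [ 469. -138.   13.] 0.39
scene carving_fork tin place [ 479. -371.    9.] 0.74
scene carving_fork grip [446. 376.  11.] 0.89
   rect [674. 234.] [162. 239.] 87.5
scene chef_knife tin place [674. -79.   0.] 0.94
scene chef_knife grip [ 466. -136.    8.] 0.72
   rect [676. -70.] [174. 242.] 88.1
```

View pics/topc.png

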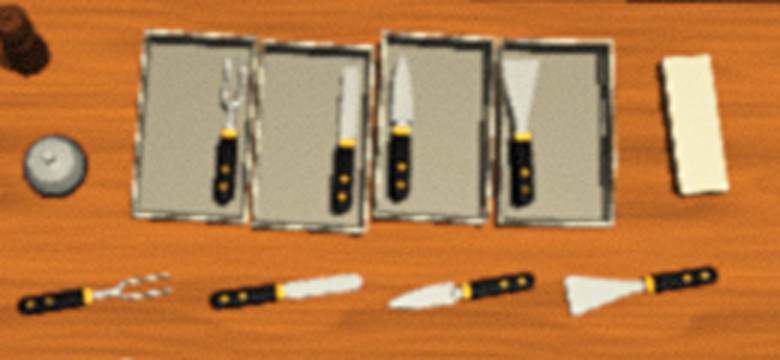

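```bash
cat > plan.py <<'E'
import sys
from h import *
from scipy.optimize import least_squares
def plan(x,y,z,yaw,n=None,op=1,s=None):
    s=s or ctrl.read_state(); p0=np.array(s["eef_pos"]); R0=Ro.from_euler('xyz',s["tool_rot"])
    pt=np.array([x,y,z]); Rt=Ro.from_euler('xyz',[-np.pi/2,0,yaw]); w=(R0.inv()*Rt).as_rotvec()
    if n is None: n=int(np.ceil(max(np.linalg.norm(pt-p0)/35,np.linalg.norm(w)/0.10,1)))
    dR=Ro.from_rotvec(w/n)
    M=sum(((R0*Ro.from_rotvec(w/n*k)).as_matrix() for k in range(n)),np.zeros((3,3)))
    v=np.linalg.solve(M,pt-p0)
    row=np.r_[v/50,w/n/0.12]
    print("n",n,"row"," ".join(f"{a:.3f}" for a in row),op,"| max",round(np.abs(row).max(),2))
if __name__=="__main__":
    a=[float(v) for v in sys.argv[1:]]; s=ctrl.read_state(); print(round(s["clock"],2),np.round(s["eef_pos"],1),np.round(s["tool_rot"],3),round(s["width"],1),np.round(s["force"],1))
    plan(*a[:4],*( [int(a[4])] if len(a)>4 else []))
E
python3 plan.py 477 -368 130 0.16
```

```text
2.4 [ 205.  -616.8  198.5] [-1.571  0.    -1.25 ] 85.4 [-0.5 -0.4 -0.6]
n 15 row 0.126 0.091 0.519 -0.000 -0.783 0.000 1 | max 0.78
```

step_arm(moves="0.126 0.091 0.519 0 -0.783 0 1;0.126 0.091 0.519 0 -0.783 0 1;0.126 0.091 0.519 0 -0.783 0 1;0.126 0.091 0.519 0 -0.783 0 1;0.126 0.091 0.519 0 -0.783 0 1;0.126 0.091 0.519 0 -0.783 0 1;0.126 0.091 0.519 0 -0.783 0 1;0.126 0.091 0.519 0 -0.783 0 1;0.126 0.091 0.519 0 -0.783 0 1;0.126 0.091 0.519 0 -0.783 0 1;0.126 0.091 0.519 0 -0.783 0 1;0.126 0.091 0.519 0 -0.783 0 1;0.126 0.091 0.519 0 -0.783 0 1;0.126 0.091 0.519 0 -0.783 0 1;0.126 0.091 0.519 0 -0.783 0 1;0 0 0 0 0 0 1")

```text
clock: 4.0
eef_pos: [478.3, -363.1, 129.9]
tool_rot: [-1.567, -0.001, 0.167]
force: [0.4, -0.5, 0.2]
width: 85.8
```

```bash
cat > look.py <<'E'
import sys
from h import *
from plan import plan
s=ctrl.read_state();p=get_image("wrist"); cv2.imwrite("pics/%s.png"%sys.argv[1],p["color"])
print(round(s["clock"],2),np.round(s["eef_pos"],1),np.round(s["tool_rot"],3),round(s["width"],1))
for t in sys.argv[2:]:
    for d in nets.place_of(p,t)[:2]: print(t,np.round(d["position"],1),round(d["conf"],2))
    for d in nets.cut_out(p,t)[:2]:
        m=d["pixels"]; ys,xs=np.nonzero(m); W=back(p,np.c_[xs,ys],9.,s)[:,:2]; c=W.mean(0); u,_,vt=np.linalg.svd(W-c,full_matrices=False); print("  all",np.round(c),np.degrees(np.arctan2(vt[0,1],vt[0,0])).round(1),round(d["conf"],2),np.round(np.ptp((W-c)@vt.T,axis=0)))
        g=p["color"].max(2)<70; mm=m&g   # dark handle
        mm=cv2.morphologyEx(cv2.morphologyEx(mm.astype(np.uint8),cv2.MORPH_CLOSE,np.ones((9,9))),cv2.MORPH_OPEN,np.ones((5,5)))
        ys,xs=np.nonzero(mm)
        if len(xs)>200:
            W=back(p,np.c_[xs,ys],12.,s)[:,:2]; r=cv2.minAreaRect(W.astype(np.float32)); c=W.mean(0); u,_,vt=np.linalg.svd(W-c,full_matrices=False)
            print("  handle",np.round(c,1),np.degrees(np.arctan2(vt[0,1],vt[0,0])).round(1),np.round(np.ptp((W-c)@vt.T,axis=0)),"rect",np.round(r[0],1),np.round(r[1]),round(r[2],1))
E
python3 look.py w1 turner_grip
```

```text
4.0 [ 478.3 -363.1  129.9] [-1.567e+00 -1.000e-03  1.670e-01] 85.8
turner_grip [ 481.8 -372.9    6.6] 0.82
  all [ 469. -327.] 98.9 0.66 [198.  50.]
  handle [ 480.4 -398.6] -81.1 [86. 23.] rect [ 481.  -401.1] [23. 86.] 8.9
```

View pics/w1.png

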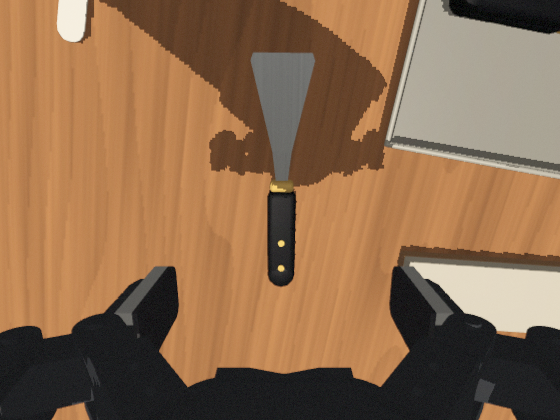

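```bash
python3 - <<'E'
from h import *
s=ctrl.read_state();p=get_image("wrist"); Rt=Ro.from_euler('xyz',s["tool_rot"])
for y in (0,-13,-19,-32):
    for z in (11,-11): print(y,z,np.round(proj(p,Rt.apply([[-42.7,y,z],[42.7,y,z]])+s["eef_pos"],s)).tolist())
E
python3 plan.py 477 -372 40 0.155; python3 plan.py 477 -372 5 0.155
```

```text
0 11 [[204.0, 227.0], [369.0, 227.0]]
0 -11 [[206.0, 266.0], [366.0, 266.0]]
-13 11 [[198.0, 235.0], [375.0, 235.0]]
-13 -11 [[201.0, 277.0], [372.0, 277.0]]
-19 11 [[195.0, 239.0], [378.0, 239.0]]
-19 -11 [[198.0, 282.0], [375.0, 282.0]]
-32 11 [[188.0, 249.0], [386.0, 249.0]]
-32 -11 [[191.0, 295.0], [382.0, 295.0]]
4.2 [ 476.6 -370.   130.4] [-1.572  0.     0.157] 85.3 [ 0.2 -0.1 -0.7]
n 3 row 0.001 0.603 -0.013 0.004 0.005 -0.000 1 | max 0.6
4.2 [ 476.6 -370.   130.4] [-1.572  0.     0.157] 85.3 [ 0.2 -0.1 -0.7]
n 4 row 0.001 0.627 -0.009 0.003 0.004 -0.000 1 | max 0.63
```

step_arm(moves="0 0 0 0 0 0 0.28;0 0 0 0 0 0 0.28;0 0 0 0 0 0 0.28;0 0 0 0 0 0 0.28;0 0 0 0 0 0 0.28")

```text
clock: 4.7
eef_pos: [476.9, -368.5, 130.3]
tool_rot: [-1.571, -0.0, 0.159]
force: [-0.3, 0.3, 0.1]
width: 24.4
```

```bash
python3 look.py w2 turner_grip; python3 -c "
from h import *
p=get_image('scene'); 
s=ctrl.read_state(); print(np.round(s['eef_pos']),s['width'],proj(p,[s['eef_pos'],s['eef_pos']+[0,0,19]]))
u,v=proj(p,s['eef_pos'])[0].astype(int); im=cv2.resize(p['color'][v-60:v+40,u-60:u+60],None,fx=5,fy=5,interpolation=cv2.INTER_CUBIC); cv2.imwrite('pics/sc2.png',im); print(u,v)"
```

```text
4.7 [ 476.9 -368.5  130.3] [-1.571 -0.     0.159] 24.4
turner_grip [ 480.7 -374.    11.3] 0.72
  all [ 469. -327.] 98.9 0.93 [197.  50.]
  handle [ 480.5 -398.8] -81.2 [85. 23.] rect [ 481.1 -401.3] [23. 85.] 8.6
[ 477. -368.  130.] 23.668978831421118 [[210.39777715 107.12841294]
 [209.50035851 102.94013543]]
210 107
```

View pics/w2.png

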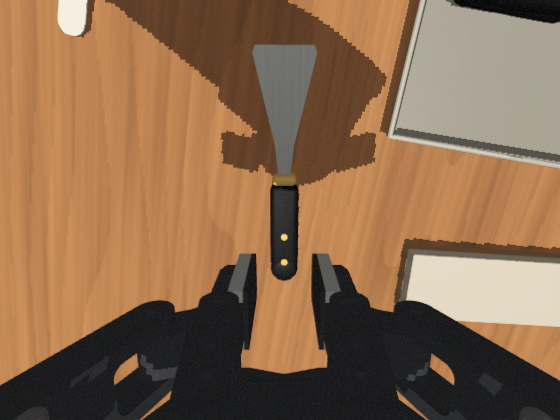

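View pics/sc2.png

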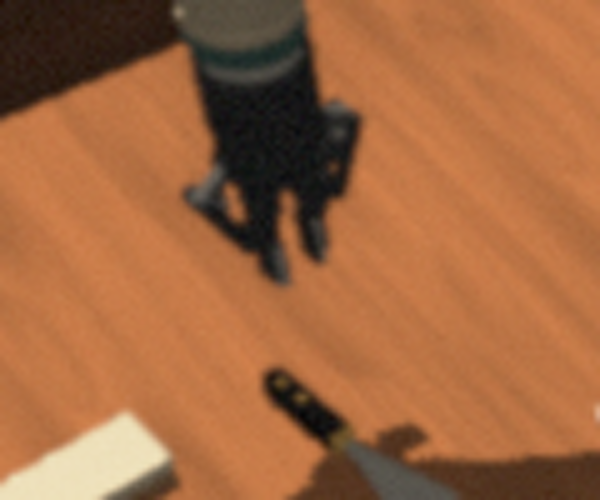

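```bash
python3 plan.py 477 -372 22 0.155
```

```text
4.9 [ 476.9 -368.4  130.3] [-1.571 -0.     0.159] 23.7 [0.8 0.1 0.3]
n 4 row -0.002 0.541 -0.018 -0.000 0.009 0.000 1 | max 0.54
```

step_arm(moves="0 0.54 -0.018 0 0.009 0 0.6;0 0.54 -0.018 0 0.009 0 0.6;0 0.54 -0.018 0 0.009 0 0.6;0 0.54 -0.018 0 0.009 0 0.6;0 0 0 0 0 0 0.6;0 0 0 0 0 0 0.6")

```text
clock: 5.5
eef_pos: [477.6, -371.7, 22.4]
tool_rot: [-1.57, 0.0, 0.155]
force: [0.4, 0.0, 0.1]
width: 51.2
```

```bash
python3 look.py w3; python3 -c "
from h import *
p=get_image('scene'); 
s=ctrl.read_state(); print(np.round(s['eef_pos']),s['width'],s['force'],proj(p,[s['eef_pos'],s['eef_pos']+[0,0,19]]))
u,v=proj(p,s['eef_pos'])[0].astype(int); im=cv2.resize(p['color'][v-60:v+40,u-60:u+60],None,fx=5,fy=5,interpolation=cv2.INTER_CUBIC); cv2.imwrite('pics/sc3.png',im); print(u,v)"
```

```text
5.5 [ 477.6 -371.7   22.4] [-1.57   0.     0.155] 51.2
[ 479. -372.   24.] 51.481475648940325 [ 0.25689604 -0.28850134 -0.2567365 ] [[214.11411773 128.50295073]
 [213.31133021 124.79956496]]
214 128
```

View pics/w3.png

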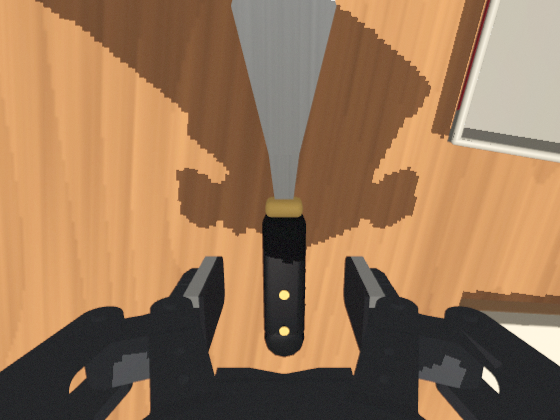

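View pics/sc3.png

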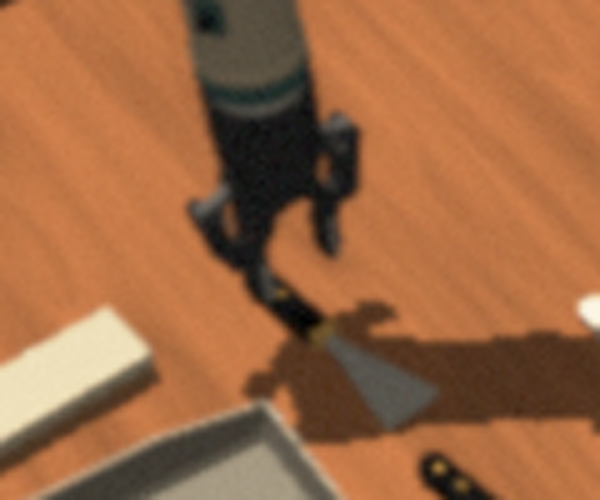

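The visible fingertips look about 29 mm short of the reported TCP, and both the wrist and scene views show it. I'll come down in small steps and watch the force.

step_arm(moves="-0.01 0.2 0 0 0 0 0.6;0 0.2 0 0 0 0 0.6;0 0 0 0 0 0 0.6;0 0 0 0 0 0 0.6")

```text
clock: 6.0
eef_pos: [476.7, -371.8, 1.9]
tool_rot: [-1.57, 0.001, 0.155]
force: [0.6, 0.5, 0.7]
width: 50.9
```

```bash
python3 look.py w4; python3 -c "
from h import *
p=get_image('scene'); 
s=ctrl.read_state(); print(np.round(s['eef_pos'],1),s['width'],s['force'])
u,v=proj(p,s['eef_pos'])[0].astype(int); im=cv2.resize(p['color'][v-60:v+40,u-60:u+60],None,fx=5,fy=5,interpolation=cv2.INTER_CUBIC); cv2.imwrite('pics/sc4.png',im); print(u,v)"
```

```text
6.0 [ 476.7 -371.8    1.9] [-1.57e+00  1.00e-03  1.55e-01] 50.9
[ 477.2 -372.     2.4] 51.54612753126757 [-0.36701188  0.29865244  0.59256387]
215 132
```

View pics/w4.png

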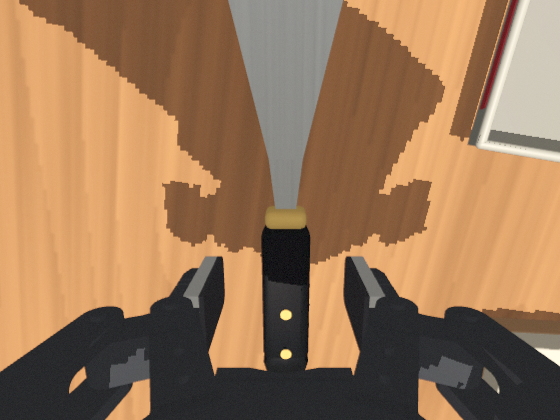

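View pics/sc4.png

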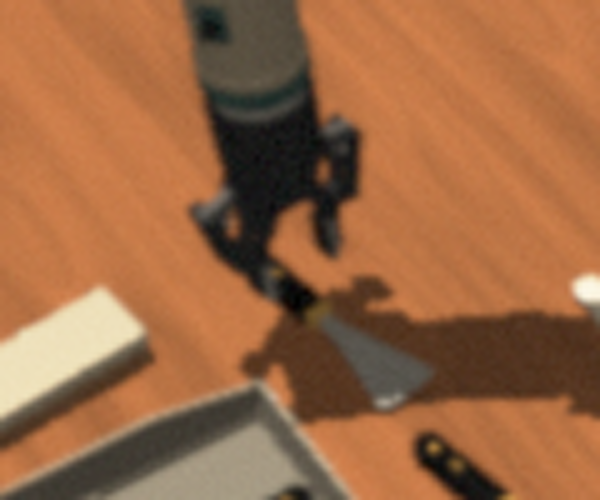

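step_arm(moves="0 0.1 0 0 0 0 0.6;0 0.1 0 0 0 0 0.6;0 0 0 0 0 0 0.6")

```text
clock: 6.4
eef_pos: [476.4, -371.7, -8.5]
tool_rot: [-1.57, 0.001, 0.155]
force: [-0.4, 0.3, 0.4]
width: 51.0
```

step_arm(moves="0 0.1 0 0 0 0 0.6;0 0 0 0 0 0 0.6;0 0 0 0 0 0 0.6")

```text
clock: 6.7
eef_pos: [476.9, -371.9, -12.9]
tool_rot: [-1.571, 0.0, 0.155]
force: [-0.7, -0.5, 0.2]
width: 51.7
```

```bash
python3 look.py w5
```

```text
6.7 [ 476.9 -371.9  -12.9] [-1.571  0.     0.155] 51.7
```

View pics/w5.png

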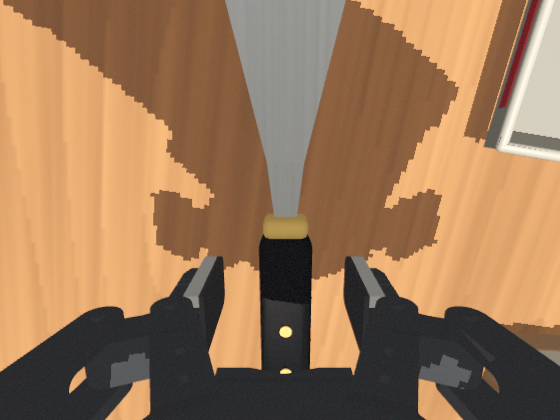

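TCP reads -13 mm with no contact, so the true fingertips really are about 25–30 mm behind the reported TCP. I'll go on down with care and close.

step_arm(moves="0 0.1 0 0 0 0 0.6;0 0.1 0 0 0 0 0.6;0 0 0 0 0 0 0.6")

```text
clock: 7.05
eef_pos: [476.4, -371.6, -23.6]
tool_rot: [-1.57, 0.001, 0.155]
force: [-1.0, -0.3, -0.4]
width: 51.3
```

step_arm(moves="0 0 0 0 0 0 0.25;0 0 0 0 0 0 0.1;0 0 0 0 0 0 0;0 0 0 0 0 0 0;0 0 0 0 0 0 0")

```text
clock: 7.55
eef_pos: [477.2, -372.1, -22.4]
tool_rot: [-1.571, -0.0, 0.155]
force: [-0.8, 0.0, 2.9]
width: 21.8
```

```bash
python3 look.py w6
```

```text
7.55 [ 477.2 -372.1  -22.4] [-1.571 -0.     0.155] 21.8
```

View pics/w6.png

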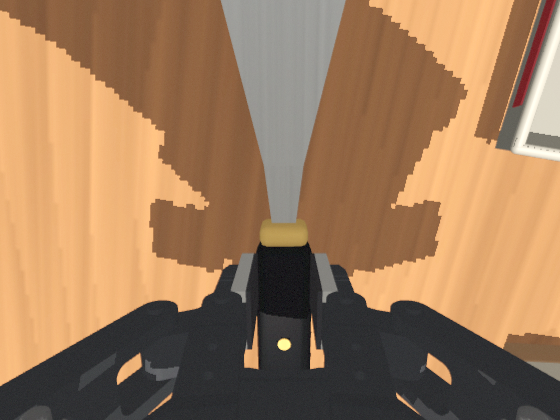

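```bash
python3 plan.py 477 -372 90 0.155 3;python3 - <<'E'
from h import *
from plan import plan
s=dict(ctrl.read_state()); s["eef_pos"]=[477,-372,90]; s["tool_rot"]=[-np.pi/2,0,.155]
plan(649,-252,95,-1.6,18,0,s)
E
```

```text
7.6 [ 477.3 -372.1  -22.4] [-1.571 -0.     0.155] 21.7 [-0.4  0.2  3.1]
n 3 row -0.001 -0.749 0.001 0.001 0.000 0.001 1 | max 0.75
n 18 row 0.075 -0.006 0.255 0.000 0.813 -0.000 0 | max 0.81
```

Lift gently, then check that the tool is held.

step_arm(moves="0 -0.2 0 0 0 0 0;0 -0.5 0 0 0 0 0;0 -0.8 0 0 0 0 0;0 -0.75 0 0 0 0 0;0 0 0 0 0 0 0")

```text
clock: 8.1
eef_pos: [480.5, -374.2, 95.4]
tool_rot: [-1.578, -0.007, 0.155]
force: [1.2, -0.3, -2.2]
width: 22.0
```

step_arm(moves="0.075 -0.006 0.255 0 0.813 0 0;0.075 -0.006 0.255 0 0.813 0 0;0.075 -0.006 0.255 0 0.813 0 0;0.075 -0.006 0.255 0 0.813 0 0;0.075 -0.006 0.255 0 0.813 0 0;0.075 -0.006 0.255 0 0.813 0 0;0.075 -0.006 0.255 0 0.813 0 0;0.075 -0.006 0.255 0 0.813 0 0;0.075 -0.006 0.255 0 0.813 0 0;0.075 -0.006 0.255 0 0.813 0 0;0.075 -0.006 0.255 0 0.813 0 0;0.075 -0.006 0.255 0 0.813 0 0;0.075 -0.006 0.255 0 0.813 0 0;0.075 -0.006 0.255 0 0.813 0 0;0.075 -0.006 0.255 0 0.813 0 0;0.075 -0.006 0.255 0 0.813 0 0;0.075 -0.006 0.255 0 0.813 0 0;0.075 -0.006 0.255 0 0.813 0 0;0 0 0 0 0 0 0;0 0 0 0 0 0 0")

```text
clock: 10.1
eef_pos: [647.8, -251.4, 94.4]
tool_rot: [-1.573, 0.0, -1.599]
force: [-0.8, 0.9, -1.2]
width: 21.9
```

```bash
python3 look.py w7 turner_tin turner_grip; python3 -c "
from h import *
p=get_image('scene'); cv2.imwrite('pics/sc7.png',p['color'])
print(ctrl.read_state()['force'],ctrl.read_state()['width'])"
```

```text
10.1 [ 647.8 -251.4   94.4] [-1.573  0.    -1.599] 21.9
turner_tin [ 676.3 -231.5    1.3] 0.97
  all [ 690. -221.] -163.0 0.59 [280. 221.]
  handle [ 658.5 -211. ] 134.4 [260. 250.] rect [ 675.4 -232. ] [158. 223.] 89.5
turner_grip [ 649.8 -248.7  128.7] 0.85
  all [671. -92.] 169.3 0.68 [271. 132.]
  handle [648.2 -89.7] 155.8 [254. 160.] rect [677.3 -81.5] [226. 134.] 1.1
  all [ 678. -252.] 178.5 0.57 [289.  83.]
  handle [ 560.5 -248.8] 178.6 [117.  44.] rect [ 557.3 -248.2] [ 44. 117.] 89.5
[ 0.19206351 -0.58273217 -1.42652432] 22.18279360498723
```

View pics/w7.png

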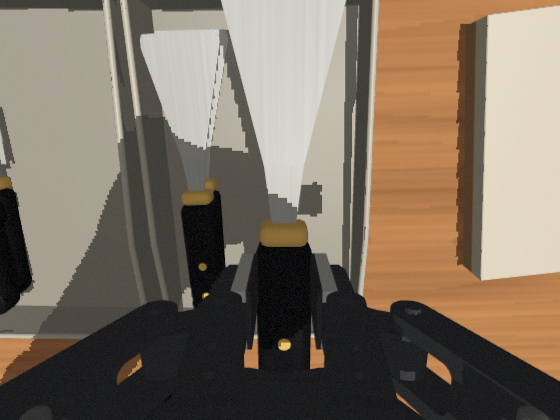

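View pics/sc7.png

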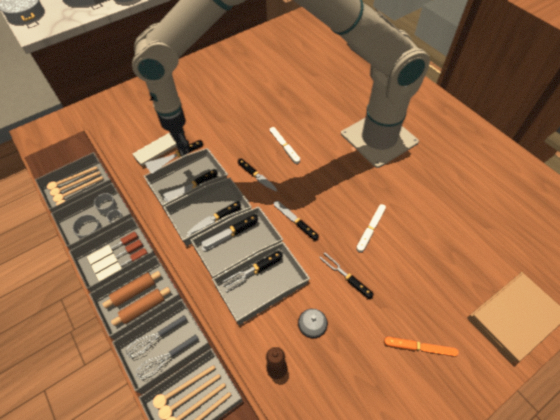

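```bash
python3 -c "
import cv2,numpy as np
a=cv2.imread('pics/w7.png')
c=np.hstack([a[0:350,90:190],a[0:350,330:400]]); cv2.imwrite('pics/w7c.png',cv2.resize(c[:200],None,fx=4,fy=3))
cv2.imwrite('pics/w7d.png',cv2.resize(a[270:350,0:390],None,fx=2,fy=4))"
```

```text
(no output)
```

View pics/w7c.png

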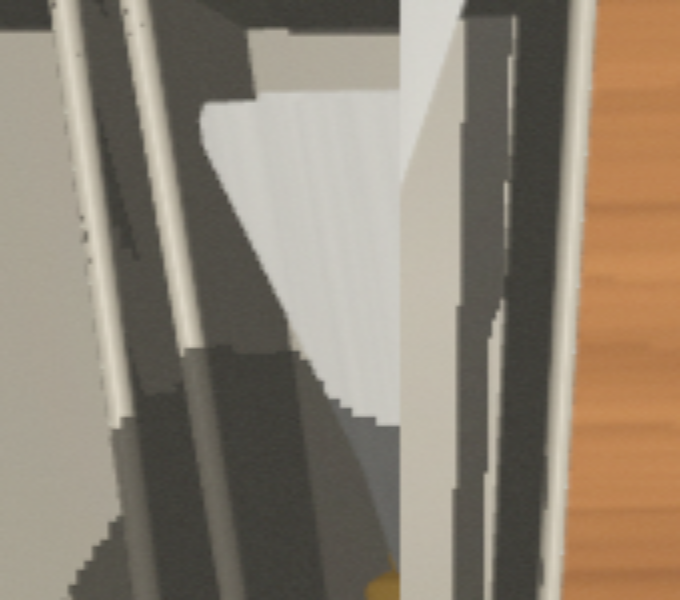

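View pics/w7d.png

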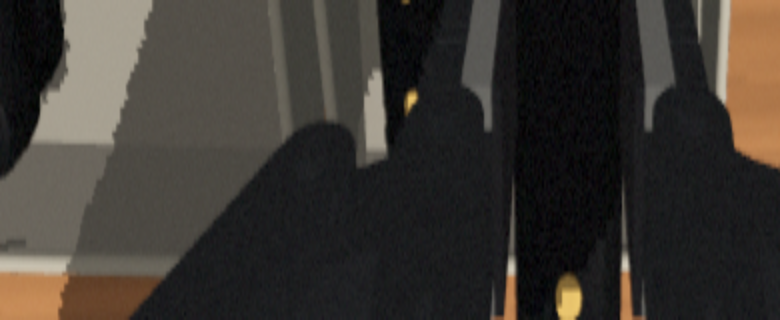

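```bash
python3 - <<'E'
from h import *
p=get_image("wrist"); s=ctrl.read_state()
s["eef_pos"]=np.array([647.8,-251.4,94.4]); s["tool_rot"]=[-1.573,0,-1.599]
print(np.round(back(p,[[123.3,0],[137.5,115],[148.7,197]],45,s),1))
print(np.round(back(p,[[376.3,0],[372,100],[367.5,197]],45,s),1))
print(np.round(back(p,[[252,337],[312,337]],28,s),1))
print(np.round(back(p,[[284,233]],135,s),1),np.round(back(p,[[284,3],[230,5],[340,8]],126,s),1))
E
python3 plan.py 651 -252 20 -1.6
```

```text
[[ 778.1 -164.6   45. ]
 [ 715.5 -163.9   45. ]
 [ 664.2 -164.1   45. ]]
[[ 774.  -307.3   45. ]
 [ 720.2 -306.8   45. ]
 [ 660.1 -306.2   45. ]]
[[ 546.2 -223.6   28. ]
 [ 544.8 -270.6   28. ]]
[[ 667.5 -252.1  135. ]] [[ 752.2 -254.5  126. ]
 [ 752.1 -234.9  126. ]
 [ 750.  -274.8  126. ]]
10.45 [ 648.5 -251.9   95.3] [-1.571  0.    -1.601] 22.1 [ 0.  -1.1 -0.3]
n 3 row 0.000 0.502 0.017 0.000 -0.003 -0.000 1 | max 0.5
```

Run:
```python
from h import *
p=get_image("wrist"); s=ctrl.read_state()
s["eef_pos"]=np.array([647.8,-251.4,94.4]); s["tool_rot"]=[-1.573,0,-1.599]
print(np.round(back(p,[[155,10.5],[185,11.5],[350,6]],2,s),1), "chef",np.round(back(p,[[20,10],[60,10],[20,306],[60,306]],2,s),1))
p=get_image("top"); cv2.imwrite("pics/top7.png",cv2.resize(p["color"][110:210,300:440],None,fx=5,fy=5,interpolation=cv2.INTER_CUBIC))
for x in (659,676):
  for c in ([-114.5,72],[-114.5,-72]): print(x,(proj(p,[x+c[0],-235+c[1],28])[0]-[300,110])*5,"back",(proj(p,[x-c[0],-235+c[1],45])[0]-[300,110])*5)
```

```text
[[ 783.6 -168.1    2. ]
 [ 782.4 -188.4    2. ]
 [ 782.5 -300.     2. ]] chef [[ 786.5  -76.8    2. ]
 [ 785.8 -103.9    2. ]
 [ 563.8  -26.2    2. ]
 [ 562.9  -60.     2. ]]
659 [232.99403607 426.99733543] back [231.6562147  132.50134055]
659 [420.48607587 429.25898691] back [416.72632067 135.25776338]
676 [232.62283534 405.20782299] back [231.29206634 111.48937688]
676 [419.7963442  407.50483654] back [416.05181063 114.27849262]
```

View pics/top7.png

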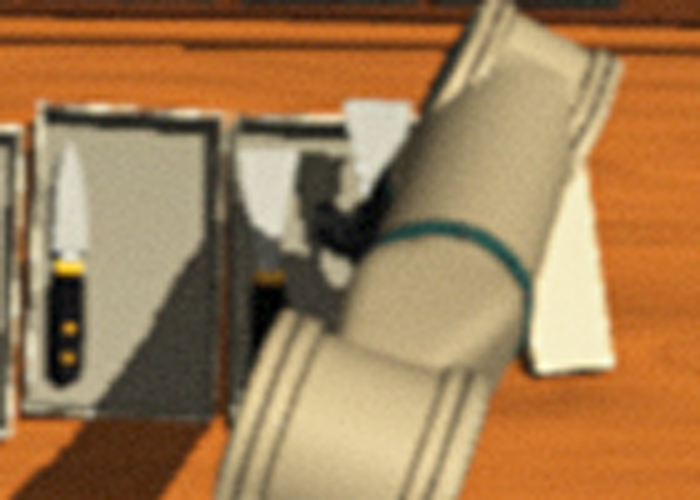

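```bash
python3 plan.py 646 -255.5 0 -1.58 5
```

```text
10.55 [ 648.7 -251.9   95.3] [-1.571  0.    -1.601] 21.6 [ 0.2  0.  -0.2]
n 5 row 0.015 0.381 -0.010 -0.000 -0.035 -0.000 1 | max 0.38
```

step_arm(moves="0.015 0.38 -0.01 0 -0.035 0 0;0.015 0.38 -0.01 0 -0.035 0 0;0.015 0.38 -0.01 0 -0.035 0 0;0.015 0.38 -0.01 0 -0.035 0 0;0.015 0.38 -0.01 0 -0.035 0 0;0 0.15 0 0 0 0 0;0 0.1 0 0 0 0 0;0 0 0 0 0 0 0")

```text
clock: 11.35
eef_pos: [646.3, -255.4, -12.5]
tool_rot: [-1.571, 0.0, -1.58]
force: [0.3, -0.7, -1.2]
width: 22.0
```

```bash
python3 look.py w8; python3 -c "
from h import *
print(ctrl.read_state()['force'],ctrl.read_state()['width'])"
```

```text
11.35 [ 646.3 -255.4  -12.5] [-1.571  0.    -1.58 ] 22.0
[-0.16374588 -0.04337937 -0.47405945] 21.9106949453179
```

View pics/w8.png

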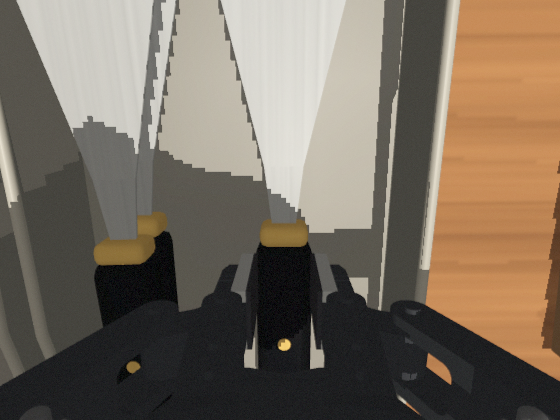

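Run:
```python
from h import *
s=ctrl.read_state();p=get_image("wrist")
print("stock top",back(p,[[125,250]],36,s).round(1),"lower",back(p,[[152,223]],18,s).round(1),"held",back(p,[[284,234]],27,s).round(1),back(p,[[175,240],[178,300]],33,s).round(1))
print("right rim",back(p,[[452,30],[430,240]],45,s).round(1),"left rim", back(p,[[3,100],[20,220]],45,s).round(1))
```

```text
stock top [[ 662.5 -194.6   36. ]] lower [[ 667.8 -199.2   18. ]] held [[ 665.3 -255.8   27. ]] [[ 665.3 -213.3   33. ]
 [ 639.2 -212.1   33. ]]
right rim [[ 736.4 -307.7   45. ]
 [ 668.7 -307.6   45. ]] left rim [[ 717.4 -166.5   45. ]
 [ 677.5 -163.7   45. ]]
```

step_arm(moves="0 0.1 0 0 0 0 0;0 0.05 0 0 0 0 0;0 0 0 0 0 0 0")

```text
clock: 11.75
eef_pos: [646.0, -255.3, -20.1]
tool_rot: [-1.571, 0.0, -1.58]
force: [0.5, -0.2, -1.4]
width: 21.9
```

step_arm(moves="0 0.02 0 0 0 0 0;0 0 0 0 0 0 0")

```text
clock: 11.95
eef_pos: [646.3, -255.5, -20.3]
tool_rot: [-1.571, 0.0, -1.58]
force: [-1.6, 1.1, 2.4]
width: 21.9
```

step_arm(moves="0 0 0 0 0 0 0.3;0 0 0 0 0 0 0.4;0 0 0 0 0 0 0.55;0 0 0 0 0 0 0.55;0 0 0 0 0 0 0.55")

```text
clock: 12.45
eef_pos: [646.3, -255.5, -20.9]
tool_rot: [-1.571, -0.0, -1.58]
force: [0.1, 0.8, -0.5]
width: 46.8
```

step_arm(moves="0 -0.3 0 0 0 0 0.55;0 -0.6 0 0 0 0 0.55;0 -0.8 0 0 0 0 0.55;0 -0.8 0 0 0 0 0.55;0 0 0 0 0 0 0.55;0 0 0 0 0 0 0.6")

```text
clock: 13.05
eef_pos: [647.2, -255.9, 106.6]
tool_rot: [-1.567, -0.001, -1.58]
force: [-0.1, 0.2, -0.9]
width: 51.2
```

```bash
python3 look.py w9
python3 - <<'E'
from h import *
from plan import plan
plan(466,-138,90,0.175,19)
E
```

```text
13.05 [ 647.2 -255.9  106.6] [-1.567e+00 -1.000e-03 -1.580e+00] 51.2
n 19 row -0.254 0.016 -0.044 -0.000 -0.770 0.000 1 | max 0.77
```

View pics/w9.png

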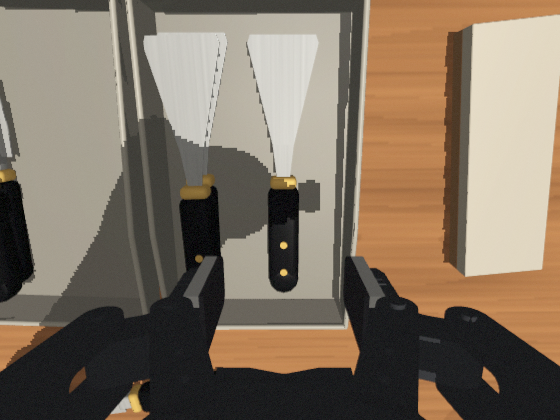

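The turner lies flat in its tin, level with the stock and mid-way between the stock and the right wall. Next is the chef's knife.

step_arm(moves="-0.254 0.016 -0.044 0 -0.77 0 0.7;-0.254 0.016 -0.044 0 -0.77 0 0.7;-0.254 0.016 -0.044 0 -0.77 0 0.7;-0.254 0.016 -0.044 0 -0.77 0 0.7;-0.254 0.016 -0.044 0 -0.77 0 0.7;-0.254 0.016 -0.044 0 -0.77 0 0.7;-0.254 0.016 -0.044 0 -0.77 0 0.7;-0.254 0.016 -0.044 0 -0.77 0 0.7;-0.254 0.016 -0.044 0 -0.77 0 0.7;-0.254 0.016 -0.044 0 -0.77 0 0.7;-0.254 0.016 -0.044 0 -0.77 0 0.7;-0.254 0.016 -0.044 0 -0.77 0 0.7;-0.254 0.016 -0.044 0 -0.77 0 0.7;-0.254 0.016 -0.044 0 -0.77 0 0.7;-0.254 0.016 -0.044 0 -0.77 0 0.7;-0.254 0.016 -0.044 0 -0.77 0 0.7;-0.254 0.016 -0.044 0 -0.77 0 0.7;-0.254 0.016 -0.044 0 -0.77 0 0.7;-0.254 0.016 -0.044 0 -0.77 0 0.7;0 0 0 0 0 0 0.7")

```text
clock: 15.1
eef_pos: [463.0, -138.6, 87.8]
tool_rot: [-1.569, 0.005, 0.175]
force: [-0.3, 0.6, 0.5]
width: 59.7
```

step_arm(moves="0 0 0 0 0 0 0.6;0 0 0 0 0 0 0.6")

```text
clock: 15.3
eef_pos: [467.1, -138.0, 88.8]
tool_rot: [-1.571, -0.001, 0.174]
force: [-0.1, 0.2, -0.5]
width: 51.2
```

```bash
python3 look.py w10 chef_knife_grip
```

```text
15.3 [ 467.1 -138.    88.8] [-1.571e+00 -1.000e-03  1.740e-01] 51.2
chef_knife_grip [ 465.3 -138.2    8.8] 0.6
  all [ 461. -113.] -80.2 0.69 [196.  26.]
  handle [ 469.8 -163.1] -80.3 [86. 23.] rect [ 470.4 -166. ] [23. 86.] 9.3
```

View pics/w10.png

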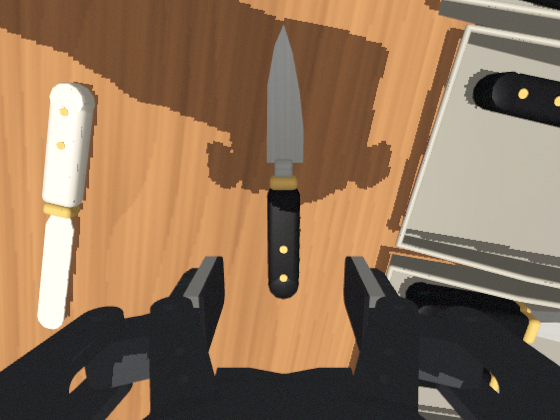

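```bash
python3 plan.py 465.5 -137.5 -16 0.169 4
```

```text
15.45 [ 466.9 -138.    88.9] [-1.571 -0.     0.176] 51.0 [-0.1  0.  -0.2]
n 4 row -0.007 0.525 0.004 -0.000 0.014 0.001 1 | max 0.52
```

step_arm(moves="-0.007 0.525 0.004 0 0.014 0 0.6;-0.007 0.525 0.004 0 0.014 0 0.6;-0.007 0.525 0.004 0 0.014 0 0.6;-0.007 0.525 0.004 0 0.014 0 0.6;0 0.07 0 0 0 0 0.6;0 0.065 0 0 0 0 0.6;0 0 0 0 0 0 0.6")

```text
clock: 16.15
eef_pos: [465.4, -137.8, -22.2]
tool_rot: [-1.571, -0.001, 0.169]
force: [-0.2, -0.6, -0.4]
width: 51.5
```

step_arm(moves="0 0 0 0 0 0 0.25;0 0 0 0 0 0 0.1;0 0 0 0 0 0 0;0 0 0 0 0 0 0;0 0 0 0 0 0 0")

```text
clock: 16.65
eef_pos: [465.7, -138.1, -21.5]
tool_rot: [-1.572, -0.002, 0.169]
force: [-0.7, 0.1, 6.8]
width: 22.0
```

step_arm(moves="0 -0.2 0 0 0 0 0;0 -0.5 0 0 0 0 0;0 -0.8 0 0 0 0 0;0 -0.75 0 0 0 0 0;0 0 0 0 0 0 0")

```text
clock: 17.15
eef_pos: [468.1, -138.6, 94.6]
tool_rot: [-1.575, -0.009, 0.168]
force: [0.9, 0.3, -1.7]
width: 22.2
```

```bash
python3 look.py w11
python3 - <<'E'
from h import *
from plan import plan
s=dict(ctrl.read_state()); print(s["force"]); s["eef_pos"]=[465.5,-137.5,90]; s["tool_rot"]=[-np.pi/2,0,.169]
plan(650,-101,95,-1.58,18,0)
E
```

```text
17.15 [ 468.1 -138.6   94.6] [-1.575 -0.009  0.168] 22.2
[-0.54707475 -1.05291387 -1.38117311]
n 18 row 0.155 -0.002 0.180 -0.001 0.809 0.003 0 | max 0.81
```

View pics/w11.png

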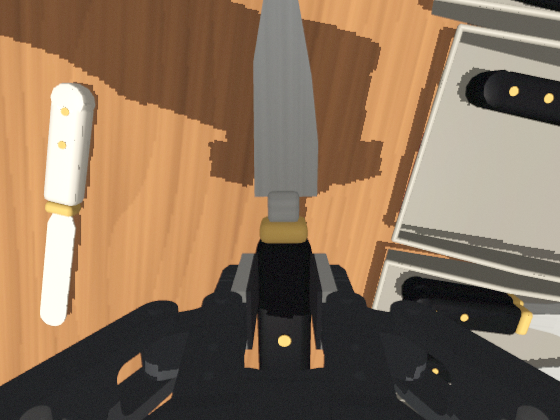

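step_arm(moves="0.155 0 0.18 0 0.809 0 0;0.155 0 0.18 0 0.809 0 0;0.155 0 0.18 0 0.809 0 0;0.155 0 0.18 0 0.809 0 0;0.155 0 0.18 0 0.809 0 0;0.155 0 0.18 0 0.809 0 0;0.155 0 0.18 0 0.809 0 0;0.155 0 0.18 0 0.809 0 0;0.155 0 0.18 0 0.809 0 0;0.155 0 0.18 0 0.809 0 0;0.155 0 0.18 0 0.809 0 0;0.155 0 0.18 0 0.809 0 0;0.155 0 0.18 0 0.809 0 0;0.155 0 0.18 0 0.809 0 0;0.155 0 0.18 0 0.809 0 0;0.155 0 0.18 0 0.809 0 0;0.155 0 0.18 0 0.809 0 0;0.155 0 0.18 0 0.809 0 0;0 0 0 0 0 0 0;0 0 0 0 0 0 0")

```text
clock: 19.2
eef_pos: [647.1, -99.5, 88.5]
tool_rot: [-1.574, 0.0, -1.576]
force: [-0.4, 0.1, -1.5]
width: 21.8
```

```bash
python3 look.py w12 chef_knife_tin
```

```text
19.2 [647.1 -99.5  88.5] [-1.574  0.    -1.576] 21.8
chef_knife_tin [673.1 -79.8  -1. ] 0.89
  all [696. -68.] 149.4 0.9 [273. 241.]
  handle [645.4 -49.4] 127.9 [261. 183.] rect [663.6 -72.7] [164. 244.] 87.5
```

View pics/w12.png

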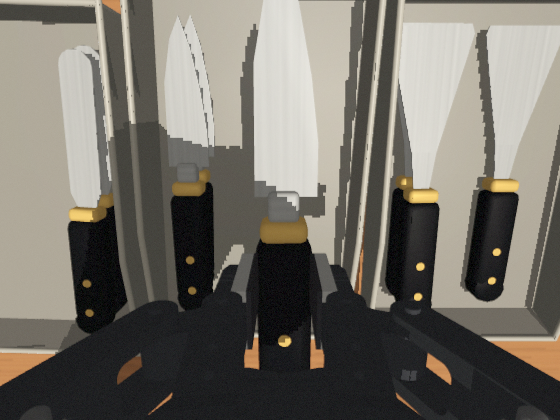

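```bash
cat > zoom.py <<'E'
import cv2,numpy as np,sys
a=cv2.imread(f'pics/{sys.argv[1]}.png'); x0,x1,x2,x3=map(int,sys.argv[2:6])
c=np.hstack([a[0:200,x0:x1],a[0:200,x2:x3]]); f=int(780/c.shape[1]); cv2.imwrite(f'pics/{sys.argv[1]}z.png',cv2.resize(c,None,fx=f,fy=3,interpolation=cv2.INTER_CUBIC)); print("fx",f)
E
python3 zoom.py w12 90 170 350 420
```

```text
fx 5
```

View pics/w12z.png

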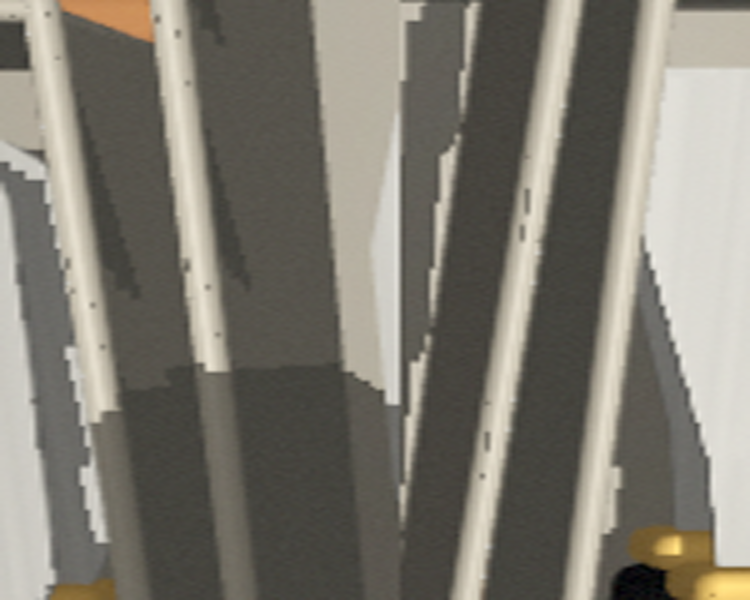

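```bash
python3 - <<'E'
from h import *
s=ctrl.read_state();p=get_image("wrist")
print(np.round(s["eef_pos"],1),s["tool_rot"])
s0=dict(s); s0["eef_pos"]=np.array([647.1,-99.5,88.5]); s0["tool_rot"]=[-1.574,0,-1.576]
b=lambda uv,z: back(p,uv,z,s0).round(1).tolist()
print("L",b([[122.6,0],[130.6,100],[138.2,197]],45)); print("R",b([[383.4,0],[374,100],[363.6,197]],45))
print("stock bolster",b([[189,187]],36),"low",b([[205,176]],18),"held",b([[284,230]],127),"stock right edge",b([[214,200],[214,290]],34))
print("floor back",b([[150,10],[340,10]],2))
E
cp pics/w12.png pics/w12b.png
```

```text
[647.6 -99.2  89.3] [-1.57222112e+00  6.48687496e-04 -1.57703192e+00]
L [[773.7, -11.7, 45.0], [721.3, -9.8, 45.0], [662.8, -7.5, 45.0]]
R [[772.8, -154.9, 45.0], [720.5, -153.0, 45.0], [662.0, -150.0, 45.0]]
stock bolster [[667.2, -37.7, 36.0]] low [[671.4, -44.6, 18.0]] held [[667.5, -99.7, 127.0]] stock right edge [[657.9, -53.1, 34.0], [591.8, -49.3, 34.0]]
floor back [[779.6, -11.8, 2.0], [778.9, -137.4, 2.0]]
```

```bash
python3 plan.py 648 -98.6 -10 -1.611 5
```

```text
19.4 [647.8 -99.4  89.5] [-1.572e+00  1.000e-03 -1.577e+00] 21.9 [-0.7 -0.4 -0.2]
n 5 row -0.003 0.398 0.001 0.002 0.056 -0.001 1 | max 0.4
```

step_arm(moves="-0.003 0.398 0 0.002 0.056 -0.001 0;-0.003 0.398 0 0.002 0.056 -0.001 0;-0.003 0.398 0 0.002 0.056 -0.001 0;-0.003 0.398 0 0.002 0.056 -0.001 0;-0.003 0.398 0 0.002 0.056 -0.001 0;0 0 0 0 0 0 0;0 0.12 0 0 0 0 0;0 0 0 0 0 0 0;0 0 0 0 0 0 0")

```text
clock: 20.3
eef_pos: [649.3, -99.3, -14.8]
tool_rot: [-1.568, -0.001, -1.612]
force: [0.0, -1.0, -0.7]
width: 21.9
```

```bash
python3 look.py w13; python3 -c "
from h import *
print(ctrl.read_state()['force'])"
```

```text
20.3 [649.3 -99.3 -14.8] [-1.568e+00 -1.000e-03 -1.612e+00] 21.9
[ 0.17149236 -0.10145748 -0.97682296]
```

View pics/w13.png

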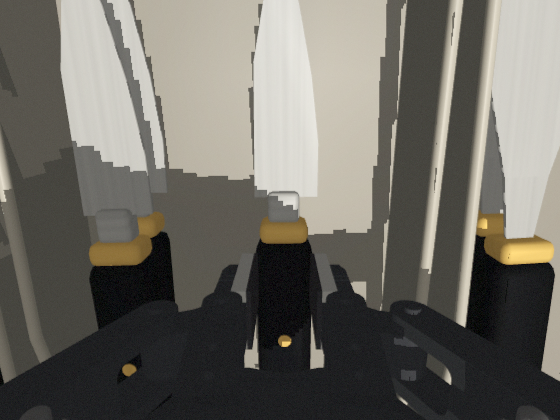

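step_arm(moves="-0.005 0.07 -0.01 0 0 0 0;0 0.02 0 0 0 0 0;0 0 0 0 0 0 0")

```text
clock: 20.65
eef_pos: [648.6, -98.9, -19.3]
tool_rot: [-1.569, -0.001, -1.612]
force: [-1.1, 0.6, 5.0]
width: 22.2
```

```bash
python3 plan.py 648 -98.6 -19.5 -1.611 1
```

```text
20.65 [648.6 -98.9 -19.3] [-1.569e+00 -1.000e-03 -1.612e+00] 22.2 [-1.1  0.6  5. ]
n 1 row -0.005 0.003 -0.013 -0.018 -0.009 0.004 1 | max 0.02
```

Contact at 5 N. Release, retreat, and check.

step_arm(moves="0 0 0 0 0 0 0.3;0 0 0 0 0 0 0.4;0 0 0 0 0 0 0.55;0 0 0 0 0 0 0.55;0 0 0 0 0 0 0.55")

```text
clock: 21.15
eef_pos: [648.1, -98.9, -20.4]
tool_rot: [-1.57, -0.001, -1.612]
force: [-0.4, 1.1, 0.4]
width: 46.6
```

step_arm(moves="0 -0.3 0 0 0 0 0.55;0 -0.6 0 0 0 0 0.55;0 -0.8 0 0 0 0 0.55;0 -0.8 0 0 0 0 0.55;0 0 0 0 0 0 0.55;0 0 0 0 0 0 0.6")

```text
clock: 21.75
eef_pos: [649.0, -98.9, 106.9]
tool_rot: [-1.566, -0.001, -1.612]
force: [0.2, 0.5, 0.1]
width: 50.9
```

```bash
python3 look.py w14
python3 - <<'E'
from h import *
from plan import plan
plan(458,134,90,0.175,19)
E
```

```text
21.75 [649.  -98.9 106.9] [-1.566e+00 -1.000e-03 -1.612e+00] 50.9
n 19 row -0.360 0.016 0.044 -0.000 -0.784 0.001 1 | max 0.78
```

View pics/w14.png

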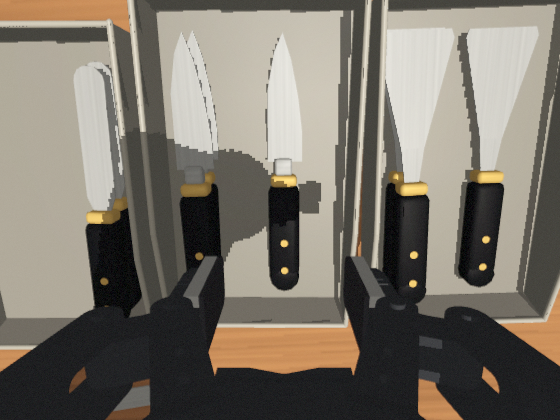

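The chef's knife is seated and parallel to its stock. Next is the palette knife, the black-handled one at y≈134.

step_arm(moves="-0.36 0.016 0.044 0 -0.784 0 0.7;-0.36 0.016 0.044 0 -0.784 0 0.7;-0.36 0.016 0.044 0 -0.784 0 0.7;-0.36 0.016 0.044 0 -0.784 0 0.7;-0.36 0.016 0.044 0 -0.784 0 0.7;-0.36 0.016 0.044 0 -0.784 0 0.7;-0.36 0.016 0.044 0 -0.784 0 0.7;-0.36 0.016 0.044 0 -0.784 0 0.7;-0.36 0.016 0.044 0 -0.784 0 0.7;-0.36 0.016 0.044 0 -0.784 0 0.7;-0.36 0.016 0.044 0 -0.784 0 0.7;-0.36 0.016 0.044 0 -0.784 0 0.7;-0.36 0.016 0.044 0 -0.784 0 0.7;-0.36 0.016 0.044 0 -0.784 0 0.7;-0.36 0.016 0.044 0 -0.784 0 0.7;-0.36 0.016 0.044 0 -0.784 0 0.7;-0.36 0.016 0.044 0 -0.784 0 0.7;-0.36 0.016 0.044 0 -0.784 0 0.7;-0.36 0.016 0.044 0 -0.784 0 0.7;0 0 0 0 0 0 0.6")

```text
clock: 23.8
eef_pos: [454.2, 133.7, 88.0]
tool_rot: [-1.572, 0.005, 0.178]
force: [-0.1, 0.1, 0.7]
width: 51.0
```

step_arm(moves="0 0 0 0 0 0 0.6;0 0 0 0 0 0 0.6")

```text
clock: 24.0
eef_pos: [459.2, 134.1, 88.9]
tool_rot: [-1.572, -0.002, 0.173]
force: [-0.5, -0.5, 0.5]
width: 51.5
```

```bash
python3 look.py w15 palette_knife_grip
```

```text
24.0 [459.2 134.1  88.9] [-1.572 -0.002  0.173] 51.5
palette_knife_grip [455.3 133.4   9.9] 0.93
  all [457. 123.] -81.4 0.73 [195.  25.]
  handle [451.  165.2] -81.1 [86. 24.] rect [451.3 164. ] [24. 86.] 9.1
```

View pics/w15.png

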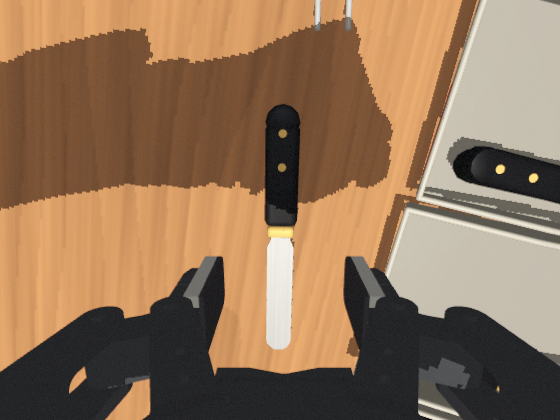

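```bash
python3 plan.py 455.7 135 -14 0.156 4
```

```text
24.15 [459.  134.2  89. ] [-1.572 -0.002  0.174] 51.3 [-0.6  0.3  0.3]
n 4 row -0.016 0.515 0.007 0.002 0.038 0.003 1 | max 0.52
```

step_arm(moves="-0.016 0.515 0.007 0.002 0.038 0.003 0.6;-0.016 0.515 0.007 0.002 0.038 0.003 0.6;-0.016 0.515 0.007 0.002 0.038 0.003 0.6;-0.016 0.515 0.007 0.002 0.038 0.003 0.6;0 0.07 0 0 0 0 0.6;0 0.055 0 0 0 0 0.6;0 0 0 0 0 0 0.6")

```text
clock: 24.85
eef_pos: [455.3, 135.1, -19.9]
tool_rot: [-1.571, 0.0, 0.157]
force: [0.8, -0.5, 0.6]
width: 51.5
```

step_arm(moves="0 0 0 0 0 0 0.25;0 0 0 0 0 0 0.1;0 0 0 0 0 0 0;0 0 0 0 0 0 0;0 0 0 0 0 0 0")

```text
clock: 25.35
eef_pos: [455.7, 135.1, -19.0]
tool_rot: [-1.571, -0.002, 0.157]
force: [-0.8, 0.4, 6.1]
width: 21.6
```

step_arm(moves="0 -0.2 0 0 0 0 0;0 -0.5 0 0 0 0 0;0 -0.8 0 0 0 0 0;0 -0.75 0 0 0 0 0;0 0 0 0 0 0 0;0 0 0 0 0 0 0")

```text
clock: 25.95
eef_pos: [455.5, 134.9, 93.6]
tool_rot: [-1.571, -0.002, 0.157]
force: [0.4, -0.8, -0.3]
width: 21.4
```

```bash
python3 look.py w16
python3 - <<'E'
from h import *
from plan import plan
plan(642,97,92,1.55,17,0)
E
```

```text
25.95 [455.5 134.9  93.6] [-1.571 -0.002  0.157] 21.4
n 17 row 0.130 0.001 -0.207 -0.000 -0.683 -0.000 0 | max 0.68
```

View pics/w16.png

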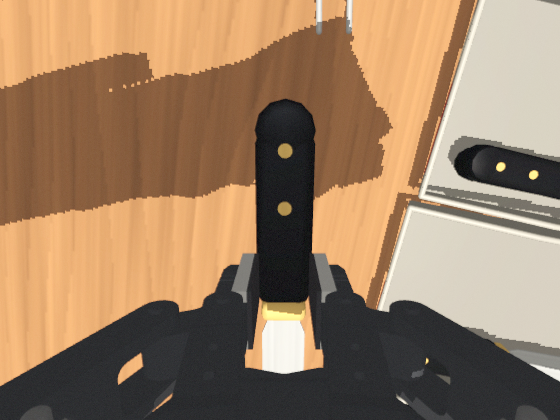

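step_arm(moves="0.13 0 -0.207 0 -0.683 0 0;0.13 0 -0.207 0 -0.683 0 0;0.13 0 -0.207 0 -0.683 0 0;0.13 0 -0.207 0 -0.683 0 0;0.13 0 -0.207 0 -0.683 0 0;0.13 0 -0.207 0 -0.683 0 0;0.13 0 -0.207 0 -0.683 0 0;0.13 0 -0.207 0 -0.683 0 0;0.13 0 -0.207 0 -0.683 0 0;0.13 0 -0.207 0 -0.683 0 0;0.13 0 -0.207 0 -0.683 0 0;0.13 0 -0.207 0 -0.683 0 0;0.13 0 -0.207 0 -0.683 0 0;0.13 0 -0.207 0 -0.683 0 0;0.13 0 -0.207 0 -0.683 0 0;0.13 0 -0.207 0 -0.683 0 0;0.13 0 -0.207 0 -0.683 0 0;0 0 0 0 0 0 0;0 0 0 0 0 0 0")

```text
clock: 27.9
eef_pos: [641.0, 97.3, 90.6]
tool_rot: [-1.567, 0.001, 1.549]
force: [-0.6, -0.3, -1.2]
width: 21.3
```

```bash
python3 look.py w17 palette_knife_tin
```

```text
27.9 [641.   97.3  90.6] [-1.567e+00  1.000e-03  1.549e+00] 21.3
palette_knife_tin [660.3  77.6  -5.6] 0.67
  all [611.  69.] -29.5 0.93 [314. 229.]
  handle [606.2  34.1] -3.2 [93. 31.] rect [603.9  34.5] [30. 93.] 86.0
```

View pics/w17.png

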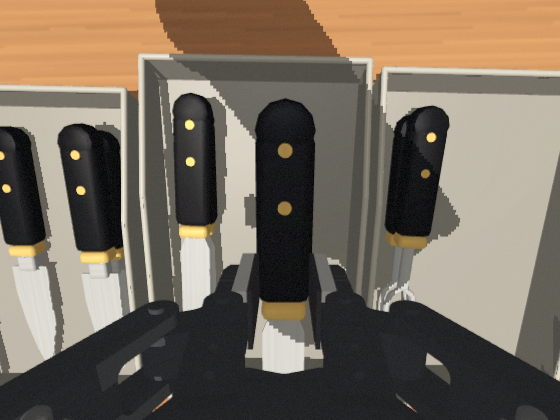

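```bash
python3 -c "
import cv2,numpy as np
a=cv2.imread('pics/w17.png')
c=np.hstack([a[45:245,120:180],a[45:245,340:400]]); cv2.imwrite('pics/w17z.png',cv2.resize(c,None,fx=6,fy=3,interpolation=cv2.INTER_CUBIC))"
```

```text
(no output)
```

View pics/w17z.png

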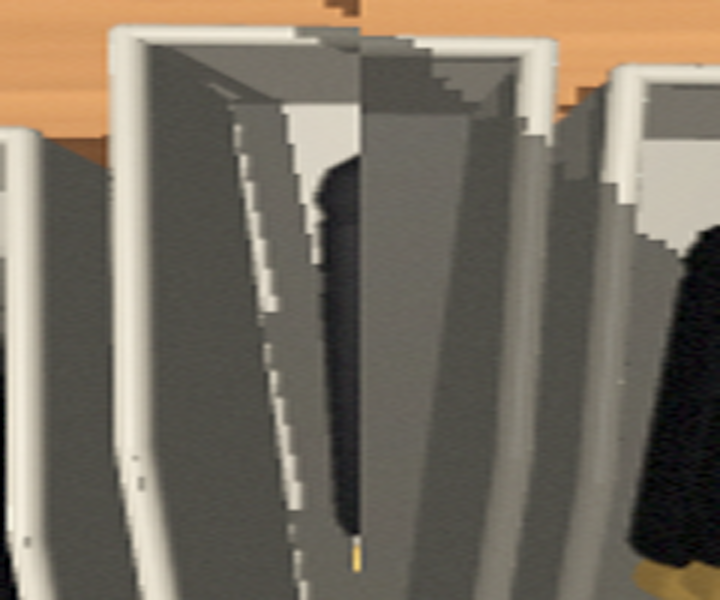

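Run:
```python
from h import *
s=ctrl.read_state();p=get_image("wrist")
print(np.round(s["eef_pos"],1),s["tool_rot"],s["force"])
s0=dict(s); s0["eef_pos"]=np.array([641,97.3,90.6]); s0["tool_rot"]=[-1.567,.001,1.549]
b=lambda uv,z: back(p,uv,z,s0).round(1).tolist()
print("L",b([[142,195],[146.3,243]],45)); print("R",b([[365.8,195],[361.7,243]],45))
print("front",b([[141.3,57],[369.5,60]],28))
print("stock: butt",b([[194,94]],34),"bolster",b([[196,231]],36),"left edge/right edge",b([[216,130],[215,220]],34))
print("held butt",b([[285,102]],130),"bolster",b([[284,310]],130))
print("floor front",b([[170,80],[345,83]],2))
```

```text
[641.6  97.   91.8] [-1.56892299e+00  8.31826837e-04  1.54959339e+00] [-0.37086033  0.09910157 -0.50991894]
L [[619.9, 7.4, 45.0], [652.3, 6.2, 45.0]]
R [[623.1, 150.0, 45.0], [655.5, 148.5, 45.0]]
front [[535.8, 10.9, 28.0], [540.8, 153.1, 28.0]]
stock: butt [[558.9, 43.3, 34.0]] bolster [[647.6, 37.4, 36.0]] left edge/right edge [[581.0, 55.4, 34.0], [640.7, 50.5, 34.0]]
held butt [[568.9, 99.4, 130.0]] bolster [[654.2, 97.2, 130.0]]
floor front [[547.0, 19.6, 2.0], [551.7, 142.4, 2.0]]
```

```bash
python3 plan.py 635 98.2 -5 1.533 5
```

```text
28.1 [641.8  97.   92. ] [-1.57e+00  1.00e-03  1.55e+00] 21.0 [ 0.3 -0.8 -0.1]
n 5 row 0.004 0.388 0.027 -0.002 0.028 -0.001 1 | max 0.39
```

step_arm(moves="0.004 0.388 0.027 -0.002 0.028 -0.001 0;0.004 0.388 0.027 -0.002 0.028 -0.001 0;0.004 0.388 0.027 -0.002 0.028 -0.001 0;0.004 0.388 0.027 -0.002 0.028 -0.001 0;0.004 0.388 0.027 -0.002 0.028 -0.001 0;0 0 0 0 0 0 0;0 0 0 0 0 0 0;0 0 0 0 0 0 0")

```text
clock: 28.9
eef_pos: [636.8, 99.0, -3.4]
tool_rot: [-1.574, -0.001, 1.533]
force: [-0.2, 0.5, -0.6]
width: 21.2
```

```bash
python3 look.py w18; python3 -c "
from h import *
print(ctrl.read_state()['force'])"
```

```text
28.9 [636.8  99.   -3.4] [-1.574e+00 -1.000e-03  1.533e+00] 21.2
[-0.47384536 -0.34404798 -0.69440845]
```

View pics/w18.png

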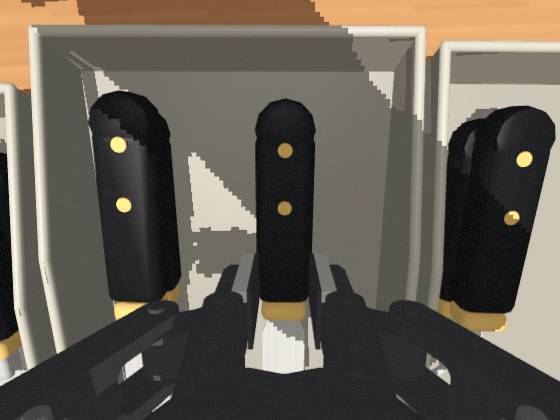

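Run:
```python
from h import *
s=ctrl.read_state();p=get_image("wrist")
b=lambda uv,z: back(p,uv,z,s).round(1).tolist()
print(np.round(s["eef_pos"],1))
print("held rivets",b([[285,151],[285,208]],33.6),"stock",b([[118,145],[123.5,205]],38))
print("front rim",b([[38,31],[420,33]],28),"floor front",b([[90,68],[392,73]],2))
print("left rim bend",b([[43,262]],45),"right",b([[417,252]],45))
```

```text
[636.9  99.   -3.3]
held rivets [[582.6, 101.5, 33.6], [605.3, 100.6, 33.6]] stock [[577.6, 39.5, 38.0], [600.6, 37.9, 38.0]]
front rim [[535.8, 12.0, 28.0], [541.8, 153.0, 28.0]] floor front [[545.6, 15.8, 2.0], [552.8, 150.8, 2.0]]
left rim bend [[620.3, 6.7, 45.0]] right [[621.7, 150.6, 45.0]]
```

```bash
python3 plan.py 635 98.2 -14 1.533 2
```

```text
29.0 [636.9  98.9  -3.4] [-1.574e+00 -1.000e-03  1.533e+00] 21.3 [-0.1 -0.1 -0.6]
n 2 row -0.008 0.106 0.019 0.012 0.002 0.005 1 | max 0.11
```

step_arm(moves="-0.008 0.106 0.019 0.012 0 0.005 0;-0.008 0.106 0.019 0.012 0 0.005 0;0 0 0 0 0 0 0;0 0 0 0 0 0 0")

```text
clock: 29.4
eef_pos: [633.7, 97.9, -15.6]
tool_rot: [-1.568, 0.001, 1.534]
force: [-0.5, -0.6, -0.5]
width: 21.1
```

step_arm(moves="0 0.04 0 0 0 0 0;0 0 0 0 0 0 0;0 0 0 0 0 0 0")

```text
clock: 29.7
eef_pos: [634.2, 98.2, -16.9]
tool_rot: [-1.569, 0.0, 1.534]
force: [-0.9, -0.3, 2.3]
width: 21.3
```

Light contact (2.3 N) at the expected height. Release and check.

step_arm(moves="0 0 0 0 0 0 0.3;0 0 0 0 0 0 0.4;0 0 0 0 0 0 0.55;0 0 0 0 0 0 0.55;0 0 0 0 0 0 0.55")

```text
clock: 30.2
eef_pos: [633.9, 98.0, -17.4]
tool_rot: [-1.569, 0.001, 1.534]
force: [0.0, -1.0, -0.2]
width: 47.7
```

step_arm(moves="0 -0.3 0 0 0 0 0.55;0 -0.6 0 0 0 0 0.55;0 -0.8 0 0 0 0 0.55;0 -0.8 0 0 0 0 0.55;0 0 0 0 0 0 0.55;0 0 0 0 0 0 0.6")

```text
clock: 30.8
eef_pos: [635.1, 98.2, 109.8]
tool_rot: [-1.572, 0.0, 1.534]
force: [-1.1, 0.2, -0.7]
width: 50.7
```

```bash
python3 look.py w19
python3 - <<'E'
from h import *
from plan import plan
plan(446,376,90,0.18,19)
E
```

```text
30.8 [635.1  98.2 109.8] [-1.572  0.     1.534] 50.7
n 19 row 0.112 0.019 0.365 -0.000 0.594 -0.001 1 | max 0.59
```

View pics/w19.png

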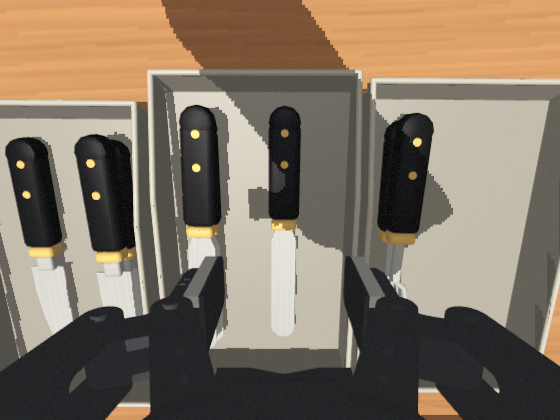

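The palette knife is in and parallel to its stock. Next is the fork.

step_arm(moves="0.112 0.019 0.365 0 0.594 0 0.6;0.112 0.019 0.365 0 0.594 0 0.6;0.112 0.019 0.365 0 0.594 0 0.6;0.112 0.019 0.365 0 0.594 0 0.6;0.112 0.019 0.365 0 0.594 0 0.6;0.112 0.019 0.365 0 0.594 0 0.6;0.112 0.019 0.365 0 0.594 0 0.6;0.112 0.019 0.365 0 0.594 0 0.6;0.112 0.019 0.365 0 0.594 0 0.6;0.112 0.019 0.365 0 0.594 0 0.6;0.112 0.019 0.365 0 0.594 0 0.6;0.112 0.019 0.365 0 0.594 0 0.6;0.112 0.019 0.365 0 0.594 0 0.6;0.112 0.019 0.365 0 0.594 0 0.6;0.112 0.019 0.365 0 0.594 0 0.6;0.112 0.019 0.365 0 0.594 0 0.6;0.112 0.019 0.365 0 0.594 0 0.6;0.112 0.019 0.365 0 0.594 0 0.6;0.112 0.019 0.365 0 0.594 0 0.6;0 0 0 0 0 0 0.6")

```text
clock: 32.85
eef_pos: [444.7, 378.8, 88.8]
tool_rot: [-1.57, 0.003, 0.182]
force: [-0.3, 0.7, 0.1]
width: 50.9
```

step_arm(moves="0 0 0 0 0 0 0.6;0 0 0 0 0 0 0.6")

```text
clock: 33.05
eef_pos: [446.0, 374.1, 89.3]
tool_rot: [-1.573, 0.004, 0.179]
force: [-0.1, 0.1, 0.3]
width: 51.3
```

```bash
python3 look.py w20 carving_fork_grip
```

```text
33.05 [446.  374.1  89.3] [-1.573  0.004  0.179] 51.3
carving_fork_grip [446.  376.    5.6] 0.79
  all [446. 385.] -80.2 0.92 [193.  25.]
  handle [441.9 407.5] -80.3 [85. 24.] rect [442.1 406.7] [24. 85.] 9.7
```

View pics/w20.png

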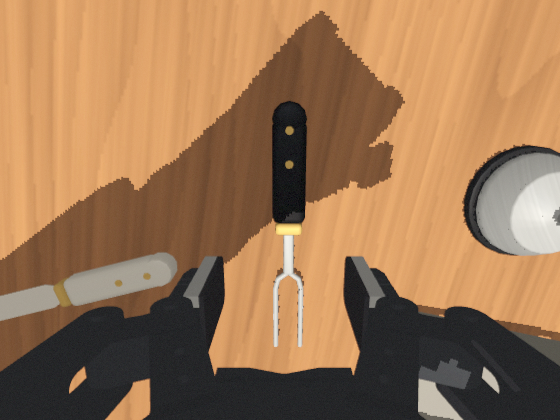

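```bash
python3 plan.py 447 377.3 -14 0.169 4
```

```text
33.2 [446.4 374.8  89.8] [-1.572  0.003  0.178] 51.1 [-1.2  0.2  1. ]
n 4 row 0.006 0.519 0.012 0.002 0.020 -0.005 1 | max 0.52
```

step_arm(moves="0.006 0.519 0.012 0.002 0.02 -0.005 0.6;0.006 0.519 0.012 0.002 0.02 -0.005 0.6;0.006 0.519 0.012 0.002 0.02 -0.005 0.6;0.006 0.519 0.012 0.002 0.02 -0.005 0.6;0 0.07 0 0 0 0 0.6;0 0.055 0 0 0 0 0.6;0 0 0 0 0 0 0.6")

```text
clock: 33.9
eef_pos: [447.4, 379.0, -19.3]
tool_rot: [-1.569, -0.001, 0.169]
force: [0.4, -0.0, -0.3]
width: 51.2
```

step_arm(moves="0 0 0 0 0 0 0.25;0 0 0 0 0 0 0.1;0 0 0 0 0 0 0;0 0 0 0 0 0 0;0 0 0 0 0 0 0")

```text
clock: 34.4
eef_pos: [447.6, 379.3, -18.6]
tool_rot: [-1.569, -0.002, 0.169]
force: [-0.0, -1.0, 5.7]
width: 20.8
```

step_arm(moves="0 -0.2 0 0 0 0 0;0 -0.5 0 0 0 0 0;0 -0.8 0 0 0 0 0;0 -0.75 0 0 0 0 0;0 0 0 0 0 0 0;0 0 0 0 0 0 0")

```text
clock: 35.0
eef_pos: [447.3, 378.9, 93.9]
tool_rot: [-1.569, -0.002, 0.17]
force: [-0.0, 0.1, -0.7]
width: 21.3
```

```bash
python3 look.py w21
python3 - <<'E'
from h import *
from plan import plan
plan(650,256,92,1.55,17,0)
E
```

```text
35.0 [447.3 378.9  93.9] [-1.569 -0.002  0.17 ] 21.3
n 17 row 0.063 0.001 -0.296 -0.000 -0.677 0.000 0 | max 0.68
```

View pics/w21.png

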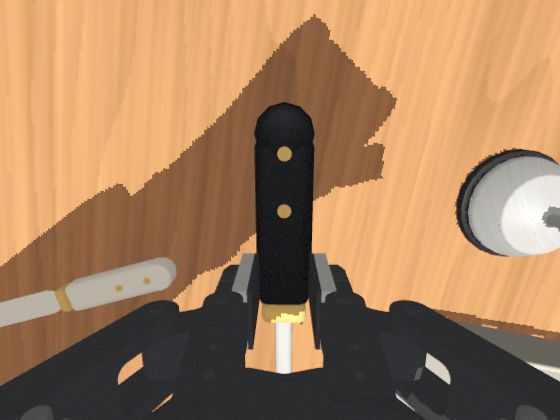

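step_arm(moves="0.063 0 -0.296 0 -0.677 0 0;0.063 0 -0.296 0 -0.677 0 0;0.063 0 -0.296 0 -0.677 0 0;0.063 0 -0.296 0 -0.677 0 0;0.063 0 -0.296 0 -0.677 0 0;0.063 0 -0.296 0 -0.677 0 0;0.063 0 -0.296 0 -0.677 0 0;0.063 0 -0.296 0 -0.677 0 0;0.063 0 -0.296 0 -0.677 0 0;0.063 0 -0.296 0 -0.677 0 0;0.063 0 -0.296 0 -0.677 0 0;0.063 0 -0.296 0 -0.677 0 0;0.063 0 -0.296 0 -0.677 0 0;0.063 0 -0.296 0 -0.677 0 0;0.063 0 -0.296 0 -0.677 0 0;0.063 0 -0.296 0 -0.677 0 0;0.063 0 -0.296 0 -0.677 0 0;0 0 0 0 0 0 0;0 0 0 0 0 0 0;0 0 0 0 0 0 0")

```text
clock: 37.05
eef_pos: [648.6, 256.3, 91.5]
tool_rot: [-1.569, -0.0, 1.551]
force: [0.4, -0.0, -1.2]
width: 21.3
```

```bash
python3 look.py w22 carving_fork_tin; python3 -c "
import cv2,numpy as np
a=cv2.imread('pics/w22.png')
c=np.hstack([a[45:245,110:190],a[45:245,330:400]]); cv2.imwrite('pics/w22z.png',cv2.resize(c,None,fx=5,fy=3,interpolation=cv2.INTER_CUBIC))"
```

```text
37.05 [648.6 256.3  91.5] [-1.569 -0.     1.551] 21.3
carving_fork_tin [ 6.723e+02  2.268e+02 -6.000e-01] 0.81
  all [626. 217.] -10.8 0.73 [295. 182.]
  handle [614.5 185. ] -3.5 [94. 31.] rect [615.  185.5] [31. 94.] 85.7
```

View pics/w22.png

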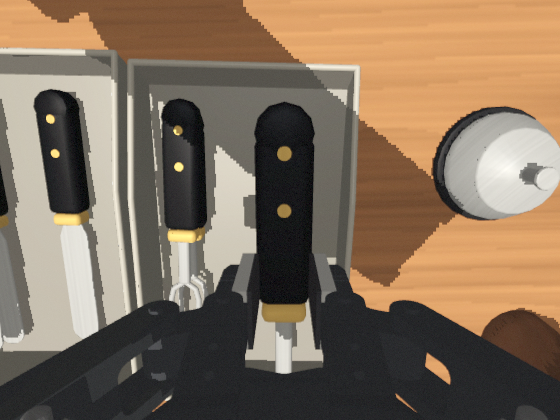

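View pics/w22z.png

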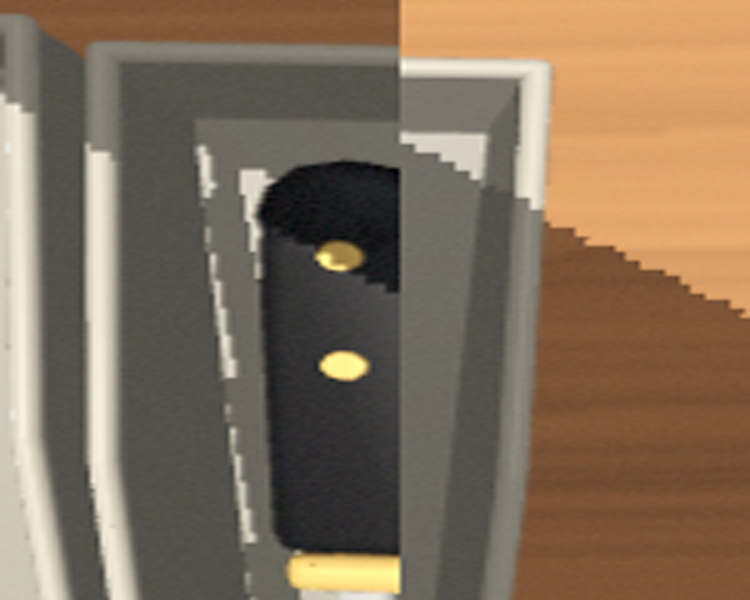

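Run:
```python
from h import *
s=ctrl.read_state();p=get_image("wrist")
print(np.round(s["eef_pos"],1),s["tool_rot"],s["force"])
b=lambda uv,z: back(p,uv,z,s).round(1).tolist()
print("L",b([[130.6,198],[135,243]],45)); print("R",b([[353,208],[350,243]],45))
print("front",b([[130.6,62.3],[357,68]],28))
print("floor front",b([[149,85],[347,90]],2))
print("held rivets",b([[284,154],[284,211]],128),"stock",b([[178,130.3],[178.6,166.7]],38))
```

```text
[649.5 256.5  92.3] [-1.57056237e+00 -5.31751799e-04  1.55115333e+00] [ 0.15200128  0.22180699 -0.60719875]
L [[630.9, 158.4, 45.0], [661.6, 157.3, 45.0]]
R [[640.5, 301.7, 45.0], [664.6, 300.4, 45.0]]
front [[547.5, 162.4, 28.0], [553.7, 304.8, 28.0]]
floor front [[558.9, 163.1, 2.0], [565.0, 303.2, 2.0]]
held rivets [[596.5, 257.6, 128.0], [619.6, 257.2, 128.0]] stock [[589.4, 191.0, 38.0], [612.4, 189.1, 38.0]]
```

```bash
python3 plan.py 646 249.7 -4 1.527 5
```

```text
37.25 [649.7 256.4  92.5] [-1.571e+00 -1.000e-03  1.551e+00] 21.0 [ 1.1  0.2 -0.6]
n 5 row -0.027 0.386 0.014 0.000 0.040 0.001 1 | max 0.39
```

step_arm(moves="-0.027 0.386 0.014 0 0.04 0.001 0;-0.027 0.386 0.014 0 0.04 0.001 0;-0.027 0.386 0.014 0 0.04 0.001 0;-0.027 0.386 0.014 0 0.04 0.001 0;-0.027 0.386 0.014 0 0.04 0.001 0;0 0 0 0 0 0 0;0 0 0 0 0 0 0;0 0 0 0 0 0 0")

```text
clock: 38.05
eef_pos: [647.4, 250.6, -2.7]
tool_rot: [-1.573, -0.002, 1.527]
force: [-0.6, 0.7, -1.1]
width: 21.2
```

```bash
python3 look.py w23; python3 plan.py 646 249.7 -14 1.527 2
```

```text
38.05 [647.4 250.6  -2.7] [-1.573 -0.002  1.527] 21.2
38.1 [647.4 250.5  -2.6] [-1.573 -0.002  1.527] 21.1 [-0.2  0.5 -0.5]
n 2 row -0.009 0.114 0.014 0.009 -0.001 0.007 1 | max 0.11
```

View pics/w23.png

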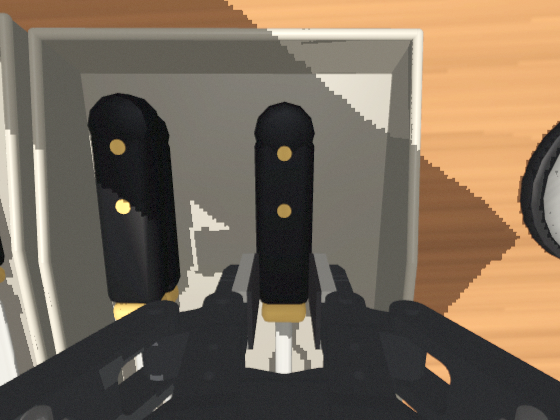

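Same geometry as with the palette knife. Lower and release.

step_arm(moves="-0.009 0.114 0.014 0.009 0 0.007 0;-0.009 0.114 0.014 0.009 0 0.007 0;0 0 0 0 0 0 0;0 0 0 0 0 0 0")

```text
clock: 38.5
eef_pos: [644.8, 248.8, -15.9]
tool_rot: [-1.568, 0.002, 1.527]
force: [0.6, 0.2, -0.8]
width: 21.3
```

step_arm(moves="0 0.035 0 0 0 0 0;0 0 0 0 0 0 0;0 0 0 0 0 0 0")

```text
clock: 38.8
eef_pos: [645.2, 249.0, -16.5]
tool_rot: [-1.569, 0.001, 1.527]
force: [-2.5, -0.6, 6.2]
width: 21.1
```

step_arm(moves="0 0 0 0 0 0 0.3;0 0 0 0 0 0 0.4;0 0 0 0 0 0 0.55;0 0 0 0 0 0 0.55;0 0 0 0 0 0 0.55")

```text
clock: 39.3
eef_pos: [645.1, 248.9, -17.5]
tool_rot: [-1.569, 0.001, 1.527]
force: [0.8, -1.0, 0.6]
width: 47.2
```

step_arm(moves="0 -0.3 0 0 0 0 0.55;0 -0.6 0 0 0 0 0.55;0 -0.8 0 0 0 0 0.55;0 -0.8 0 0 0 0 0.55;0 -0.6 0 0 0 0 0.55;0 0 0 0 0 0 0.55;0 0 0 0 0 0 0.6")

```text
clock: 40.0
eef_pos: [645.9, 249.3, 139.4]
tool_rot: [-1.571, 0.001, 1.527]
force: [-0.8, 0.6, -0.7]
width: 51.4
```

```bash
python3 look.py w24; python3 plan.py 430 340 180 1.0 10
```

```text
40.0 [645.9 249.3 139.4] [-1.571e+00  1.000e-03  1.527e+00] 51.4
40.05 [645.2 248.7 137.9] [-1.569  0.002  1.527] 51.2 [-0.7  0.1  0.6]
n 10 row 0.057 -0.084 0.469 -0.001 0.439 -0.002 1 | max 0.47
```

View pics/w24.png

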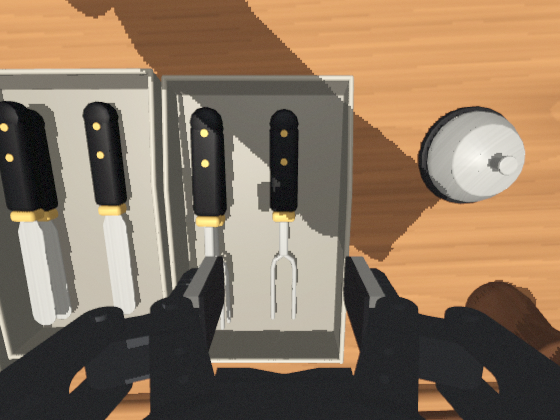

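The fork is in place. I'll move the arm clear and check all four tins from the fixed cameras.

step_arm(moves="0.057 -0.084 0.469 0 0.439 0 0.6;0.057 -0.084 0.469 0 0.439 0 0.6;0.057 -0.084 0.469 0 0.439 0 0.6;0.057 -0.084 0.469 0 0.439 0 0.6;0.057 -0.084 0.469 0 0.439 0 0.6;0.057 -0.084 0.469 0 0.439 0 0.6;0.057 -0.084 0.469 0 0.439 0 0.6;0.057 -0.084 0.469 0 0.439 0 0.6;0.057 -0.084 0.469 0 0.439 0 0.6;0.057 -0.084 0.469 0 0.439 0 0.6;0 0 0 0 0 0 0.6;0 0 0 0 0 0 0.6")

```text
clock: 41.25
eef_pos: [430.2, 340.0, 179.2]
tool_rot: [-1.57, 0.004, 1.002]
force: [0.6, -0.1, -0.2]
width: 51.2
```

Run:
```python
from h import *
p=get_image("top"); cv2.imwrite("pics/top25.png",cv2.resize(p["color"][110:235,180:440],None,fx=3,fy=3,interpolation=cv2.INTER_CUBIC))
for n in ["counter_bell","whetstone"]: print(n,[np.round(d["position"]).tolist() for d in nets.place_of(p,n)[:1]])
for n in ["palette_knife","turner","carving_fork","chef_knife"]: print(n,[(np.round(d["position"]).tolist(),round(d["conf"],2)) for d in nets.place_of(p,n+"_grip")[:3]])
q=get_image("scene"); cv2.imwrite("pics/sc25.png",cv2.resize(q["color"][120:340,120:330],None,fx=3,fy=2.7,interpolation=cv2.INTER_CUBIC))
s=ctrl.read_state(); print(s["clock"],s["eef_pos"],s["qd"].round(3),s["force"])
```

```text
counter_bell [[619.0, 413.0, 0.0]]
whetstone [[636.0, 99.0, 13.0]]
palette_knife [([306.0, 278.0, 9.0], 0.68), ([308.0, -144.0, 7.0], 0.63), ([439.0, 611.0, 11.0], 0.61)]
turner [([646.0, -251.0, 8.0], 0.68)]
carving_fork [([643.0, 250.0, 13.0], 0.45)]
chef_knife [([650.0, -100.0, 12.0], 0.54)]
41.65 [430.95896958 340.03830137 179.77117641] [-0.004 -0.003 -0.003  0.     0.     0.001 -0.002] [-0.01294095  1.12407107 -0.16522478]
```

View pics/top25.png

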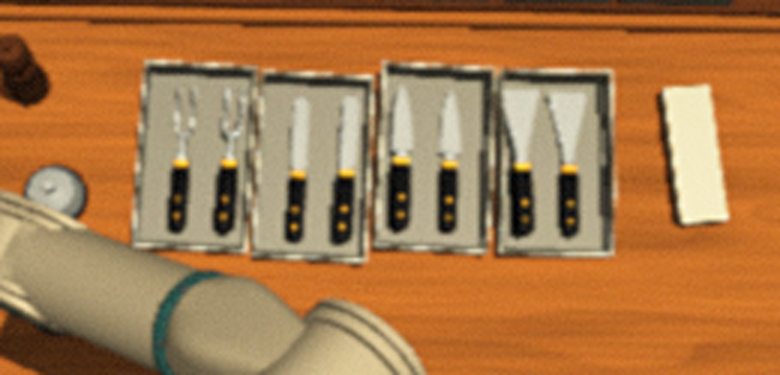

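View pics/sc25.png

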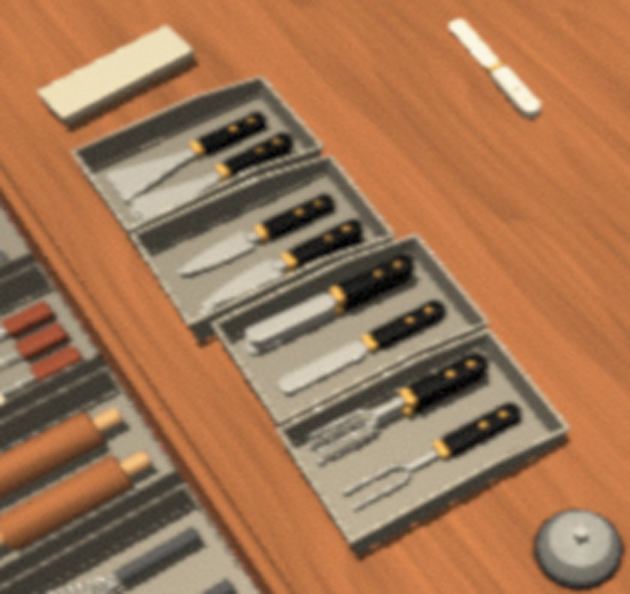

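```bash
python3 -c "
from cell import ctrl
print(ctrl.finish_job())"
```

```text
the job is handed in; nothing more can be done
None
```

All four tools are back in the tins of their own kind, lying flat with handles to the front, parallel to the stock and in the middle of the free space. I placed the turner first, then the chef's knife, palette knife and fork. I lowered each onto the tin floor until it touched lightly (2–6 N) before letting go, and handed the job in at about 42 s with the arm clear.

**Last checks:** In the final top and scene pictures every tool is seated and aligned with its stock. The networks put the turner, fork and chef's knife grip points within about 5 mm of where I aimed. The bell is within 2 mm of its starting estimate, and the stone looks unmoved.

**What failed or disagreed:**
- **Fingertips:** they sit roughly 22–29 mm behind the reported TCP. All grasps and placings were therefore made at reported heights of about -17 to -23 mm, found by descending in small steps while watching the force.
- **Final network readings:** the network mistook the loose palette knife for the whetstone, so I checked the stone by picture only. It also listed only decoys as palette knives, so I checked the real one by picture too. That mistaken reading does put the knife within about 2 mm of its target.
- **Tin positions along x:** estimates differed by up to about 10 mm depending on method (rim edge, floor edge, stock or network). I settled them by lining each tool up with its stock, which leaves clear room at both ends.

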